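# Latch a sample canister on a bracket and mount it on a padded shaker

## Task

Get the sample ready for shaking: stack every black rubber disc lying on the counter flat and centred on the square platform of the shaker, and stand the canister upright and centred on top of the stack with all four of its side latches shut. Shut the latches one at a time by holding the canister by its handle and pressing the side flat against the front face of the bent bracket, turning the canister between presses so that each side meets the bracket in turn; never push a latch with the gripper. Leave the other things on the counter alone.

Things in the scene. Friction and masses are not known exactly. Their poses are not given: they have to be found in the camera images.
- canister_c (a point): Canister: square white box 62 x 62 mm, 68 mm tall to the top of its grey lid; on the lid an upright grey handle block, 46 mm long (canister x), 18 mm wide (y), 36 mm tall (68 to 104 mm above the underside), to hold it by. This point is on its vertical axis, 52 mm above its underside; z up. About 0.36 kg. Starts upright on the counter, all four latches open.
- bracket: Steel bent bracket bolted to the counter: upright flange 110 mm wide, 60 mm tall, 6 mm thick, with a 70 mm foot plate behind it. Origin on the counter, at the foot of the middle of the flange's smooth front face. x points into the flange and over the foot plate, so the front face looks along -x, to the robot's side; y runs along the flange.
- shaker_top (a point): Bench shaker: white box with a flat square aluminium platform, 190 x 190 mm, on top and a control panel along one side (+y, 45 mm wide, lower than the platform). This point is the centre of the platform's upper face, 50 mm above the counter; x and y run along the platform's edges. Does not move.
- latch0 (a joint): Steel latch flap on the side at +x of the canister: 40 mm wide, 45 mm long, 4 mm thick, hung from a level hinge 63 mm above the underside. Rad: 0 = shut, flat on the side (its outer face 35 mm from the canister's axis); 0.42 to 0.62 at the start, standing out; stop at 0.65. A stiff hinge keeps it where it is left; 1 to 3 N near its free edge swings it shut.
- latch1 (a joint): Steel latch flap on the side at +y of the canister: 40 mm wide, 45 mm long, 4 mm thick, hung from a level hinge 63 mm above the underside. Rad: 0 = shut, flat on the side (its outer face 35 mm from the canister's axis); 0.42 to 0.62 at the start, standing out; stop at 0.65. A stiff hinge keeps it where it is left; 1 to 3 N near its free edge swings it shut.
- latch2 (a joint): Steel latch flap on the side at -x of the canister: 40 mm wide, 45 mm long, 4 mm thick, hung from a level hinge 63 mm above the underside. Rad: 0 = shut, flat on the side (its outer face 35 mm from the canister's axis); 0.42 to 0.62 at the start, standing out; stop at 0.65. A stiff hinge keeps it where it is left; 1 to 3 N near its free edge swings it shut.
- latch3 (a joint): Steel latch flap on the side at -y of the canister: 40 mm wide, 45 mm long, 4 mm thick, hung from a level hinge 63 mm above the underside. Rad: 0 = shut, flat on the side (its outer face 35 mm from the canister's axis); 0.42 to 0.62 at the start, standing out; stop at 0.65. A stiff hinge keeps it where it is left; 1 to 3 N near its free edge swings it shut.
- disc0_c (a point): Black rubber damping disc, 62 mm diameter, 10 mm thick, about 40 g, lying flat. This point is its centre, half-way up. Three to five of the five discs are present.
- disc1_c (a point): Black rubber damping disc, 62 mm diameter, 10 mm thick, about 40 g, lying flat. This point is its centre, half-way up. Three to five of the five discs are present.
- disc2_c (a point): Black rubber damping disc, 62 mm diameter, 10 mm thick, about 40 g, lying flat. This point is its centre, half-way up. Three to five of the five discs are present.
- disc3_c (a point): Black rubber damping disc, 62 mm diameter, 10 mm thick, about 40 g, lying flat. This point is its centre, half-way up. Three to five of the five discs are present.
- disc4_c (a point): Black rubber damping disc, 62 mm diameter, 10 mm thick, about 40 g, lying flat. This point is its centre, half-way up. Three to five of the five discs are present.
- amber_bottle: Bystander: amber bottle with black cap, 60 mm diameter, 130 mm tall. Origin under its centre.
- jar_a: Bystander: white jar, 72 mm diameter, 75 mm tall. Origin under its centre.
- jar_b: Bystander: white jar, 60 mm diameter, 60 mm tall. Origin under its centre.
- spoon: Bystander: spoon 150 mm long, lying along its x axis.
- spatula: Bystander: spatula 190 mm long, lying along its x axis.
- beaker: Bystander: clear open cup, 70 mm diameter, 85 mm tall. Origin under its centre.
Mind the look-alikes: they are no part of the job. What is shaped like the bracket but blue or red is not meant.

How it is judged:
By the outcome, as a careful person would: the job done as asked, in the order asked, and still so for the second after the job is handed in, with the robot touching nothing.
Of disc0, disc1, disc2, disc3, disc4 only 3 to 5 are there at a start; the rules pass over those that are not, and their reading is None.
At some moment in a run one of disc0, disc1, disc2, disc3, disc4 may be knocked a few centimetres aside while the robot is not near it.
It also fails if it takes over 210 s, if anything falls off the work surface, if the arm or the gripper's body presses on something with over 40 N, if the wrist force passes 120 N, or if a joint passes its speed limit or range.

## Robot

A 6-joint arm with a two-finger parallel gripper is mounted at the origin on the work surface. World frame = base frame: x ahead of the robot, y to its left, z up, the work surface at z = 0. Lengths are in m, angles in rad, forces in N, time in s.
With the tool pointing down it reaches from about 0.3 to 0.775 m from the base axis. Payload 14.6 kg.
Tool frame: the origin (TCP) lies where the fingers leave the gripper's body, on its centre line; the fingertips stand 97 mm ahead of it and the grasp point (between the pads) lies 78 mm ahead of it (ctrl.finger_overhang is the distance from the TCP to the fingertips, in m); z points along the fingers, y is the direction in which the jaws open and shut (so a half turn about z gives the same grasp; the last joint's range is limited). The gripper opens to 94 mm and grips with 3 to 60 N. Pads are 16 mm wide; open, the fingers measure 119 mm over their backs; the gripper's body (75 mm by 177 mm) begins 78 mm behind the grasp point.
Start: joints at [-1.347, 0.3, 1.521, -0, 1.321, -0.067], TCP at [0.158, -0.527, 0.303] pointing down, gripper open.
Joint ranges: [-3.03, 3.03], [-0.79, 2.21], [0.23, 2.52], [-1.04, 4.18], [0, 3.07], [-2.55, 2.55]. Speed limits (rad/s): [2.22, 2.22, 2.57, 3.14, 3.14, 3.14].

## Interface

Orientations are given as [roll, pitch, yaw] about the fixed x, y, z axes, in that order (R = Rz(yaw) Ry(pitch) Rx(roll)).
In Python, from station import ctrl, imaging, hand_in gives the robot as it stands.
- The arm moves only by the shell command python3 -m pendant 'ROWS' [FORCE]. ROWS is JSON, a list of rows, each a list of 7 numbers: the shift along the tool's x, y, z normalised to -1 to 1, where 1 is 120 mm, then the turn, a rotation vector about the tool's x, y, z normalised to -1 to 1, where 1 is 30 degrees, then the closure, from -1 (fully open) to 1 (shut). A call has 1 to 10 rows; each row shifts and turns the commanded pose from where the row before left it, along the tool's axes as they then stand; what a row does not reach is not made up. A row lasts 1/12 s, in which the tool goes at most 41.7 mm and 7.16 degrees, less where a joint would pass 70% of its speed; a pose out of reach is approached as far as the arm can. A call with a number of a shift or a turn outside -1 to 1 is refused whole. A call with a gripper value outside its range is refused whole. The fingers move at their own pace and stop on an object; FORCE is the grip in N (left out, the last holds). Time passes only in rows, so rows that do not move let the fingers close. It gives the time, the measured TCP pose, the force and the opening at its end, in the units of the state.
- ctrl.get_obs(): the state, without advancing time (a new reading comes with each control period).
- imaging.camera(name): name is "scene" or "top"; returns a dict with "image" (420x560x3 uint8, red, green, blue), "mtx" (3x3 intrinsics, pixels), "rvec" (rotation vector, rad) and "tvec" (3), from world to camera coordinates, as OpenCV has them. Camera axes: x right, y down, z forward; pixel columns grow to the right and rows downward; lengths in m; the calibration is good to about 2 mm. A picture is of the moment at which its call begins. There is no depth.
- hand_in(): hands the job in, once; it reports no verdict.
The state is a dict: "time_s": time; "qpos": joint angles; "joint_vel": joint speeds; "tau": joint torques, N m; "ee_pos": TCP position; "eef_rot": TCP orientation; "force": force on the tool from outside, world axes, zero at the start; "moment": the same for the moment, N m; "grip_width": finger opening in m.
Only numpy, scipy, OpenCV 4.12 (cv2) and the standard library are available. Lean on these libraries where they do the work, as an engineer would, in place of code of your own. Each camera call takes 0.05 s, during which the arm holds its last target.

## Working session

There is one attempt and no reset: what is moved stays moved. The work goes in short steps, Python scripts to look and compute and a shell command to move; the robot and the scene stay as the last step left them, time stands still between calls to the robot, and variables do not carry over. Pictures are saved under pics/ and viewed, and the job is handed in when it is done.

```bash
ls; mkdir -p pics; python3 - <<'E'
from station import ctrl, imaging
import cv2
print(ctrl.get_obs())
for n in ("scene","top"):
    c=imaging.camera(n); cv2.imwrite(f"pics/{n}0.png",cv2.resize(c["image"][:,:,::-1],(800,600),interpolation=cv2.INTER_CUBIC))
    print(n,c["mtx"].tolist(),c["rvec"],c["tvec"])
E
```

```text
pics
{'time_s': 0.0, 'qpos': array([-1.34662620e+00,  3.00435234e-01,  1.52157537e+00,  2.10947071e-05,
        1.32069590e+00, -6.65941682e-02]), 'joint_vel': array([ 0.00122607,  0.00150444, -0.00011292, -0.00039805,  0.00200708,
       -0.00108801]), 'tau': array([ 4.31590797e-05, -5.31808662e+01, -3.52734590e+01,  7.08745932e-02,
        2.44126737e-02, -7.24643428e-05]), 'ee_pos': array([ 0.15764655, -0.5267653 ,  0.30210836]), 'eef_rot': array([-3.14048263e+00, -9.45088356e-05,  2.90759015e-01]), 'force': array([-0.48621382,  0.11537533, -0.20471887]), 'moment': array([-0.02285645,  0.01901202,  0.00910186]), 'grip_width': 0.09425297229914739}
scene [[406.3168585003567, 0.0, 283.3212020007626], [0.0, 406.3168585003567, 205.2149589301739], [0.0, 0.0, 1.0]] [ 2.14616149  1.07150793 -0.45398109] [-0.22087203 -0.22936796  1.31957198]
top [[405.12762306599916, 0.0, 284.15842323311836], [0.0, 405.12762306599916, 204.1047960209884], [0.0, 0.0, 1.0]] [ 2.17646659 -2.20718052  0.0410494 ] [-0.03411077  0.45217481  0.9818422 ]
```

View pics/scene0.png

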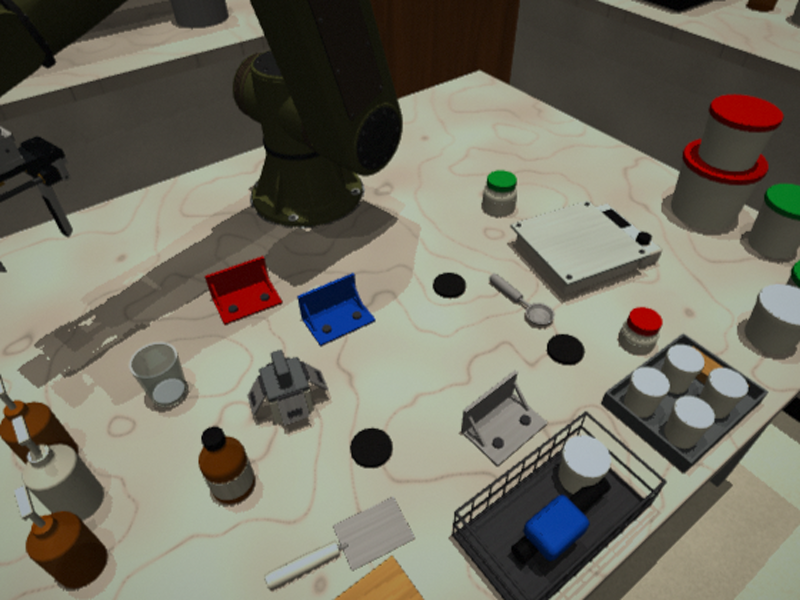

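View pics/top0.png

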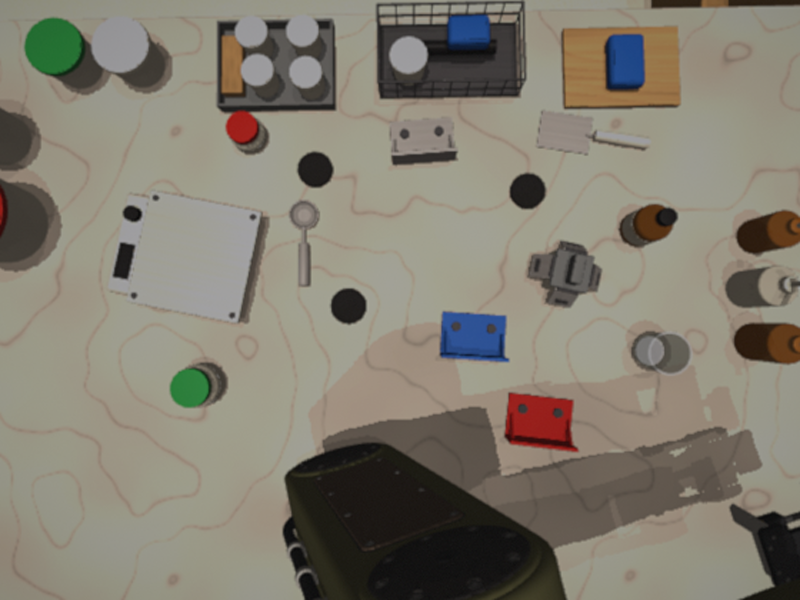

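The two views show three black discs (top view: (315,170), (527,190), (348,305)), the canister at (567,272), the grey bracket at (423,140) and the shaker at (195,255). Next I'll measure them.

```bash
cat > h.py <<'E'
import numpy as np, cv2
from station import ctrl, imaging
def cam(n): 
    c=imaging.camera(n); c["R"]=cv2.Rodrigues(c["rvec"])[0]; c["t"]=np.array(c["tvec"]).ravel(); return c
def ray(c,uv,z):
    p=np.linalg.inv(c["mtx"])@np.array([uv[0],uv[1],1.0]); d=c["R"].T@p; o=-c["R"].T@c["t"]
    return o+d*(z-o[2])/d[2]
def proj(c,P):
    q=c["mtx"]@(c["R"]@np.asarray(P,float)+c["t"]); return q[:2]/q[2]
def discs(c,z=0.01,thr=45,lo=150,hi=900):
    g=c["image"].max(2); m=(g<thr).astype(np.uint8)
    n,l,s,ce=cv2.connectedComponentsWithStats(m)
    out=[]
    for i in range(1,n):
        if lo<s[i,4]<hi:
            cs,_=cv2.findContours((l==i).astype(np.uint8),cv2.RETR_EXTERNAL,cv2.CHAIN_APPROX_NONE)
            pts=np.array([ray(c,p[0],z)[:2] for p in cs[0]])
            (x,y),r=cv2.minEnclosingCircle((pts*1000).astype(np.float32))
            P=ray(c,ce[i],z)
            out.append((P[:2].round(4).tolist(),round(r,1),int(s[i,4]),ce[i].round(1).tolist()))
    return out
def crop(c,u0,u1,v0,v1,k,name):
    im=cv2.resize(c["image"][v0:v1,u0:u1,::-1],None,fx=k,fy=k,interpolation=cv2.INTER_CUBIC)
    for u in range(u0,u1,10): cv2.putText(im,str(u),((u-u0)*k,8),0,.3,(0,0,255)); cv2.line(im,((u-u0)*k,10),((u-u0)*k,16),(0,0,255))
    for v in range(v0,v1,10): cv2.putText(im,str(v),(0,(v-v0)*k+4),0,.3,(0,0,255))
    cv2.imwrite("pics/"+name,im)
E
python3 - <<'E'
from h import *
t=cam("top");s=cam("scene")
print(-t["R"].T@t["t"],-s["R"].T@s["t"])
for c in(t,s):
    for d in discs(c): print(d)
    print()
crop(t,260,330,70,125,11,"bt.png"); crop(s,310,390,250,330,7,"bs.png")
crop(t,360,430,160,220,11,"ct.png"); crop(s,165,240,235,310,7,"cs.png")
crop(t,70,190,125,235,6,"st.png"); 
E
```

```text
[ 0.403862   -0.05067345  1.00198174] [ 1.01486456 -0.47803152  0.76432985]
([0.8699, -0.1389], 64.5, 575, [321.2, 36.4])
([0.7773, 0.1833], 98.9, 200, [192.7, 75.1])
([0.6671, 0.1151], 29.3, 419, [220.3, 118.3])
([0.6238, -0.2519], 29.3, 422, [368.9, 133.2])
([0.5413, -0.6339], 27.4, 254, [526.1, 164.1])
([0.5129, 0.4478], 28.6, 206, [86.3, 182.2])
([0.4292, 0.0593], 28.5, 414, [243.6, 213.8])
([0.3596, -0.6246], 29.0, 304, [525.5, 238.6])

([-1.2205, 0.2524], 164.3, 577, [139.3, 7.8])
([-0.2069, 1.6897], 127.3, 228, [474.3, 2.4])
([0.4339, 0.0536], 32.2, 299, [313.9, 199.3])
([0.6713, 0.1093], 32.3, 414, [395.3, 244.3])
([0.8615, 0.093], 123.3, 689, [458.0, 303.2])
([0.3267, -0.6189], 44.7, 281, [38.6, 303.8])
([0.4765, -0.4339], 21.5, 226, [149.2, 307.2])
([0.628, -0.2562], 31.4, 616, [259.4, 313.2])
([0.9571, 0.1359], 64.5, 192, [511.0, 325.0])
```

```bash
python3 - <<'E'
import cv2,numpy as np
a=[cv2.imread(f"pics/{n}.png") for n in("bt","bs","ct","cs","st")]
for i in a: print(i.shape)
E
```

```text
(605, 770, 3)
(560, 560, 3)
(660, 770, 3)
(525, 525, 3)
(660, 720, 3)
```

```bash
python3 - <<'E'
from h import *
t=cam("top");s=cam("scene")
for c in(t,s):
    for d in discs(c,z=0.005): 
        if 0.4<d[0][0]<.7 and abs(d[0][1])<.3: print(d)
E
```

```text
([0.6686, 0.1159], 29.4, 416, [220.3, 118.2])
([0.6248, -0.253], 29.4, 424, [368.9, 133.2])
([0.4294, 0.0598], 28.6, 415, [243.6, 213.8])
([0.4301, 0.0571], 32.4, 299, [313.9, 199.3])
([0.669, 0.1132], 32.3, 415, [395.3, 244.3])
([0.6255, -0.2546], 31.6, 615, [259.4, 313.2])
```

View pics/bt.png

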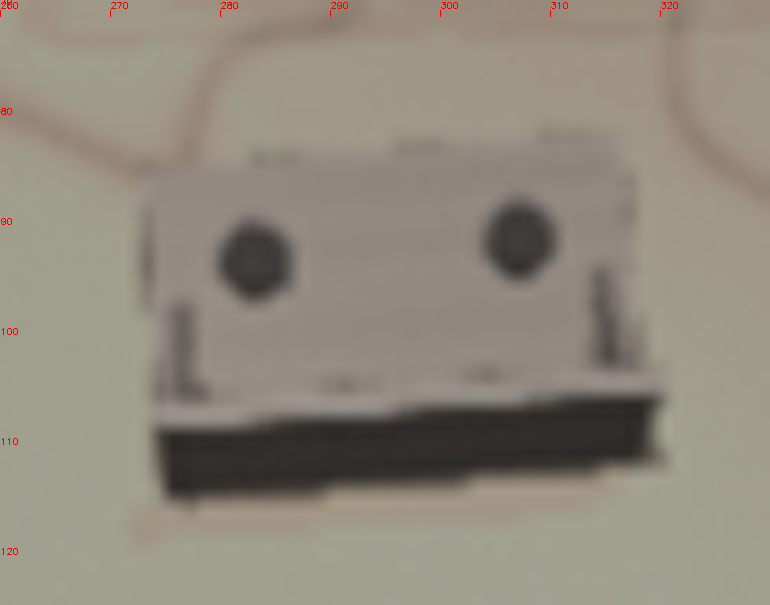

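View pics/bs.png

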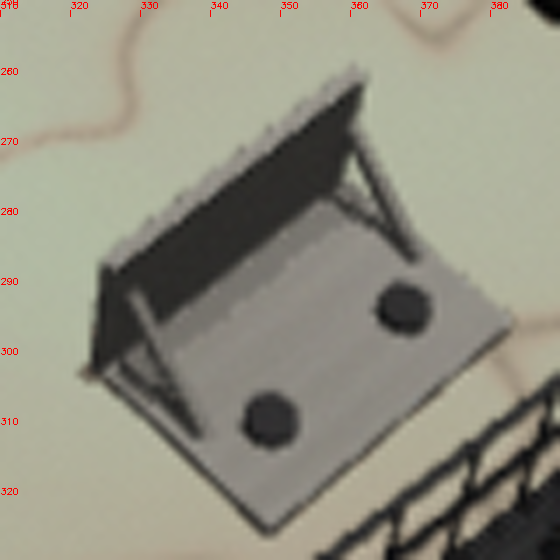

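View pics/ct.png

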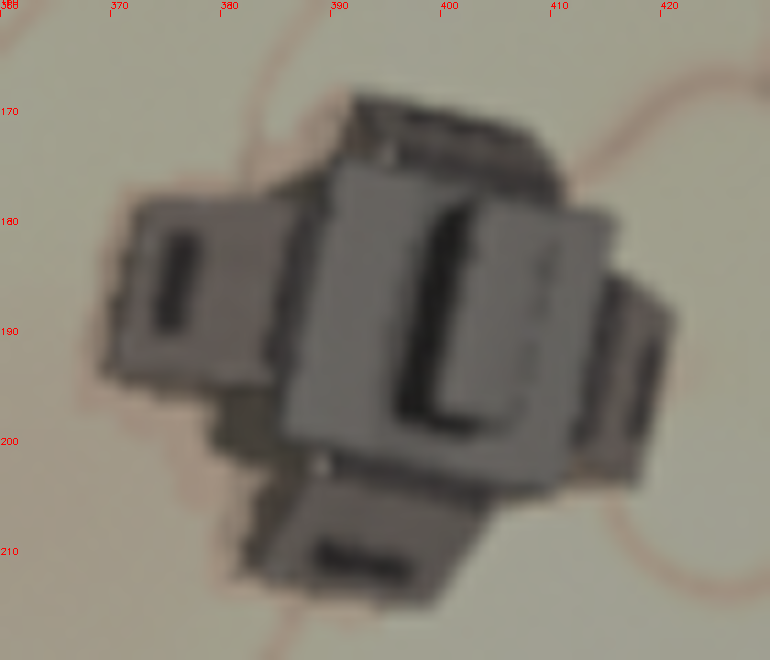

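View pics/cs.png

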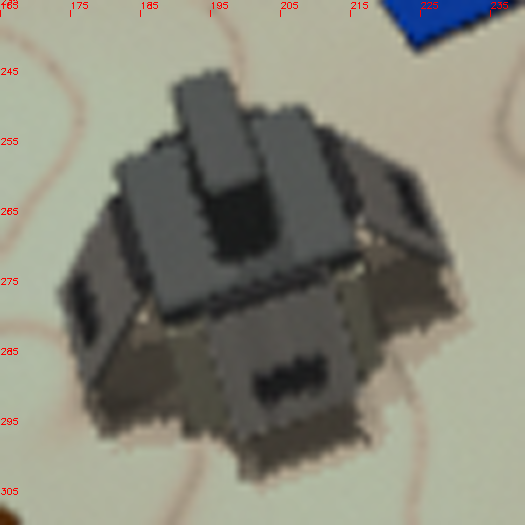

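View pics/st.png

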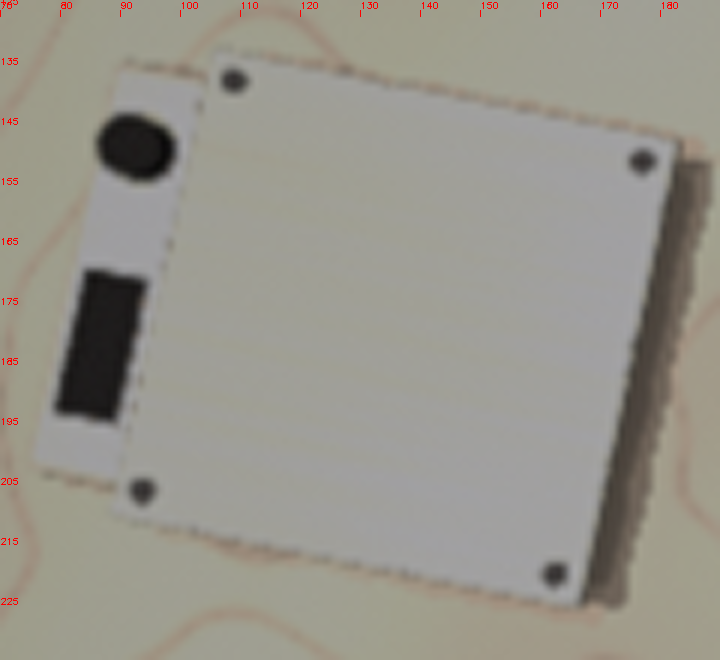

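```bash
python3 - <<'E'
from h import *
t=cam("top");s=cam("scene")
def f(c,pts,u0,v0,k,z): return np.array([ray(c,(u0+x/k-.5,v0+y/k-.5),z)[:2] for x,y in pts])
sh=f(t,[(234,80),(642,161),(142,490),(555,573)],70,125,6,.05); print("shaker",sh.round(4).tolist(),sh.mean(0))
e=sh[0]+sh[1]-sh[2]-sh[3]; print("yawx",np.degrees(np.arctan2(e[1],e[0])))
a=f(t,[(157,428),(660,397)],260,70,11,.06);b=f(t,[(166,497),(655,462)],260,70,11,0)
print("br top",a.tolist(),a.mean(0),np.linalg.norm(a[0]-a[1]));print(b.tolist(),b.mean(0))
a2=f(s,[(105,262),(357,72)],310,250,7,.06); print("br scene top front?",a2.tolist(),a2.mean(0),np.linalg.norm(a2[0]-a2[1]))
for nm,r in(("a",a),("b",b),("s",a2)):
    d=r[1]-r[0]; print(nm,"normal deg",np.degrees(np.arctan2(d[0],-d[1])))
l=f(t,[(342,162),(618,212),(570,490),(285,437)],360,160,11,.068); print("lid",l.round(4).tolist(),l.mean(0),[np.linalg.norm(l[i]-l[(i+1)%4]).round(4) for i in range(4)],[np.degrees(np.arctan2(*(l[i]-l[(i+1)%4])[::-1])).round(1) for i in range(4)])
l=f(s,[(113,165),(300,107),(362,250),(166,322)],165,235,7,.068); print("lid",l.round(4).tolist(),l.mean(0),[np.linalg.norm(l[i]-l[(i+1)%4]).round(4) for i in range(4)],[np.degrees(np.arctan2(*(l[i]-l[(i+1)%4])[::-1])).round(1) for i in range(4)])
l=f(s,[(173,90),(224,70),(262,178),(207,195)],165,235,7,.104); print("hnd",l.round(4).tolist(),l.mean(0),[np.linalg.norm(l[i]-l[(i+1)%4]).round(4) for i in range(4)],[np.degrees(np.arctan2(*(l[i]-l[(i+1)%4])[::-1])).round(1) for i in range(4)])
crop(s,345,475,130,220,6,"ss.png")
E
```

```text
shaker [[0.6138, 0.3755], [0.5788, 0.213], [0.4513, 0.4108], [0.4164, 0.2475]] [0.5150883  0.31170064]
yawx -12.101845474055624
br top [[0.6752617193303819, -0.019593768201321464], [0.6801571271418356, -0.12730633310679557]] [ 0.67770942 -0.07345005] 0.10782375274565624
[[0.6766130148440734, -0.019463784788531075], [0.6828048236812638, -0.13078321953087554]] [ 0.67970892 -0.0751235 ]
br scene top front? [[0.6841581010134439, -0.13034532764240175], [0.6784775297286258, -0.022517782390576502]] [ 0.68131782 -0.07643156] 0.10797707351635495
a normal deg 2.602234217225114
b normal deg 3.1836249873128297
s normal deg -176.98433128110406
lid [[0.5145, -0.2878], [0.5031, -0.3452], [0.4448, -0.3335], [0.4568, -0.2744]] [ 0.47979308 -0.31023764] [np.float64(0.0586), np.float64(0.0594), np.float64(0.0603), np.float64(0.0592)] [np.float64(78.8), np.float64(-11.4), np.float64(-101.4), np.float64(166.9)]
lid [[0.4456, -0.3336], [0.4602, -0.2763], [0.5198, -0.2885], [0.5076, -0.3475]] [ 0.48327899 -0.31145245] [np.float64(0.0591), np.float64(0.0608), np.float64(0.0603), np.float64(0.0636)] [np.float64(-104.3), np.float64(168.4), np.float64(78.4), np.float64(-12.7)]
hnd [[0.4602, -0.3139], [0.4625, -0.298], [0.5055, -0.3086], [0.5013, -0.3243]] [ 0.48238658 -0.31115897] [np.float64(0.0161), np.float64(0.0443), np.float64(0.0162), np.float64(0.0424)] [np.float64(-98.2), np.float64(166.1), np.float64(75.2), np.float64(-14.2)]
```

View pics/ss.png

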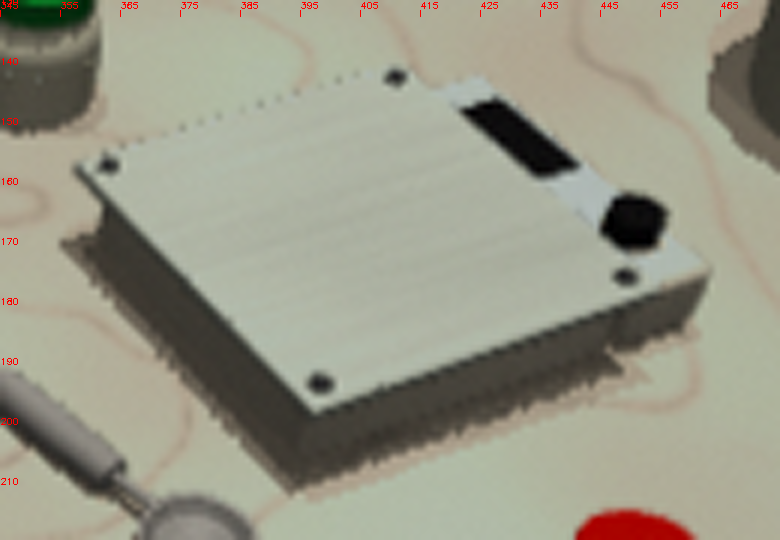

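Shaker screws in the scene view sit at crop (109,165), (396,76), (626,276) and (320,383). I'll average the two views, then add a helper that works out move distances.

```bash
cat >> h.py <<'E'
from scipy.spatial.transform import Rotation as Ro
def go(x=None,y=None,z=None,yawdeg=None):
    o=ctrl.get_obs(); p=np.array(o["ee_pos"]); R=Ro.from_euler("xyz",o["eef_rot"]).as_matrix()
    T=np.array([p[i] if v is None else v for i,v in enumerate((x,y,z))])
    d=R.T@(T-p)/0.12
    yw=np.degrees(o["eef_rot"][2]) if yawdeg is None else yawdeg
    Rt=Ro.from_euler("xyz",[180,0,yw],degrees=True).as_matrix()
    r=np.degrees(Ro.from_matrix(R.T@Rt).as_rotvec())/30
    print("t%.1f"%o["time_s"],"pos",p.round(4),"rpy",np.degrees(o["eef_rot"]).round(2),"F",np.round(o["force"],1),"w %.4f"%o["grip_width"],"q6 %.2f"%o["qpos"][5])
    print("shift",d.round(3),"turn",r.round(3))
E
python3 - <<'E'
from h import *
s=cam("scene")
sh=np.array([ray(s,(345+x/6-.5,130+y/6-.5),.05)[:2] for x,y in[(109,165),(396,76),(626,276),(320,383)]]); print(sh.mean(0))
go(.4298,.0585,.2)
E
```

```text
[0.51381171 0.31002713]
t0.5 pos [ 0.1577 -0.5269  0.3026] rpy [-179.99   -0.     16.66] F [-0.   0.   0.4] w 0.0942 q6 -0.07
shift [ 3.571 -4.023  0.856] turn [-0. -0.  0.]
```

```bash
python3 -m pendant '[[0.22,-0.25,0,0,0,0,-1],[0.22,-0.25,0,0,0,0,-1],[0.22,-0.25,0,0,0,0,-1],[0.22,-0.25,0,0,0,0,-1],[0.22,-0.25,0,0,0,0,-1],[0.22,-0.25,0,0,0,0,-1],[0.22,-0.25,0,0,0,0,-1],[0.22,-0.25,0,0,0,0,-1],[0.22,-0.25,0,0,0,0,-1],[0.22,-0.25,0,0,0,0,-1]]' 10; python3 -c "
from h import *
go(.4298,.0585,.2)"
```

```text
time_s: 1.28
ee_pos: [0.3248, -0.162, 0.303]
eef_rot: [3.141, -0.001, 0.29]
force: [1.4, -1.6, -0.4]
grip_width: 0.0938
t1.3 pos [ 0.3248 -0.162   0.303 ] rpy [ 1.7996e+02 -4.0000e-02  1.6640e+01] F [ 1.4 -1.6 -0.4] w 0.0938 q6 0.72
shift [ 1.364 -1.51   0.858] turn [ 0.001 -0.001 -0.   ]
```

```bash
python3 -m pendant '[[0.2,-0.23,0.15,0,0,0,-1],[0.2,-0.23,0.15,0,0,0,-1],[0.2,-0.23,0.15,0,0,0,-1],[0.2,-0.23,0.15,0,0,0,-1],[0.2,-0.23,0.15,0,0,0,-1],[0.2,-0.23,0.1,0,0,0,-1],[0,0,0,0,0,0,-1],[0,0,0,0,0,0,-1],[0,0,0,0,0,0,-1]]'; python3 -c "
from h import *
t=cam('top');print(discs(t,.005)[3:]);
go(.4298,.0585,.2)"
```

```text
time_s: 2.03
ee_pos: [0.415, 0.0358, 0.2009]
eef_rot: [3.141, 0.0, 0.291]
force: [0.7, -0.4, -0.7]
grip_width: 0.0937
[([0.6247, -0.2529], 29.2, 418, [368.9, 133.3]), ([0.5137, 0.4503], 28.8, 202, [86.3, 182.1]), ([0.3773, 0.1587], 73.3, 351, [203.7, 235.6]), ([0.0086, 0.2823], 67.8, 269, [153.3, 389.0]), ([-0.0485, 0.3162], 29.4, 162, [139.3, 413.3])]
t2.1 pos [0.415  0.0354 0.2011] rpy [ 1.7998e+02 -3.0000e-02  1.6620e+01] F [ 0.6 -0.1  1.1] w 0.0938 q6 1.28
shift [ 0.174 -0.149  0.009] turn [ 0.001 -0.001 -0.   ]
```

```bash
python3 -m pendant '[[0.17,-0.15,0,0,0,0,-1],[0,0,0.2,0,0,0,-1],[0,0,0.2,0,0,0,-1],[0,0,0.2,0,0,0,-1],[0,0,0.1,0,0,0,-1],[0,0,0.05,0,0,0,-1],[0,0,0,0,0,0,-1],[0,0,0,0,0,0,-1],[0,0,0,0,0,0,-1],[0,0,0,0,0,0,-1]]'; python3 -c "
from h import *
go(.4298,.0585,.099)"
```

```text
time_s: 2.92
ee_pos: [0.4299, 0.059, 0.1116]
eef_rot: [3.141, -0.002, 0.29]
force: [-0.7, 0.5, -0.5]
grip_width: 0.094
t2.9 pos [0.4299 0.059  0.1116] rpy [ 1.7998e+02 -1.0000e-01  1.6640e+01] F [-0.7  0.5 -0.5] w 0.0940 q6 1.33
shift [-0.002  0.004  0.105] turn [ 0.001 -0.003 -0.   ]
```

Close softly, open, turn 90°, then grip.

```bash
python3 -m pendant '[[0,0,0.1,0,0,0,-1],[0,0,0,0,0,0,-0.2],[0,0,0,0,0,0,0],[0,0,0,0,0,0,0.2],[0,0,0,0,0,0,0.4],[0,0,0,0,0,0,0.4],[0,0,0,0,0,0,0.4],[0,0,0,0,0,0,0.4],[0,0,0,0,0,0,0.4],[0,0,0,0,0,0,0.4]]' 8; python3 -c "
from h import *
go(.4298,.0585,.099)"
```

```text
time_s: 3.75
ee_pos: [0.4296, 0.0592, 0.099]
eef_rot: [3.141, -0.0, 0.291]
force: [-1.3, -1.0, 6.4]
grip_width: 0.0616
t3.8 pos [0.4296 0.0592 0.099 ] rpy [ 1.7999e+02 -3.0000e-02  1.6660e+01] F [-1.3 -1.   6.4] w 0.0616 q6 1.33
shift [-0.     0.006 -0.   ] turn [ 0.    -0.001 -0.   ]
```

```bash
python3 -m pendant '[[0,0,-0.015,0,0,0,-1],[0,0,0,0,0,0,-1],[0,0,0,0,0,0,-1],[0,0,0,0,0,-0.2,-1],[0,0,0,0,0,-0.23,-1],[0,0,0,0,0,-0.23,-1],[0,0,0,0,0,-0.23,-1],[0,0,0,0,0,-0.23,-1],[0,0,0,0,0,-0.23,-1],[0,0,0,0,0,-0.23,-1]]' 8;python3 -m pendant '[[0,0,0,0,0,-0.23,-1],[0,0,0,0,0,-0.23,-1],[0,0,0,0,0,-0.23,-1],[0,0,0,0,0,-0.23,-1],[0,0,0,0,0,-0.23,-1],[0,0,0,0,0,-0.23,-1],[0,0,0,0,0,0,-1],[0,0,0,0,0,0,-1],[0,0,0,0,0,0,-1]]'; python3 -c "
from h import *
go(.4298,.0585,.1)"
```

```text
time_s: 4.58
ee_pos: [0.4294, 0.0592, 0.1004]
eef_rot: [-3.141, 0.0, 1.124]
force: [1.0, -0.5, -0.1]
grip_width: 0.0941
time_s: 5.33
ee_pos: [0.4294, 0.0592, 0.1004]
eef_rot: [-3.142, -0.0, 1.836]
force: [1.2, 0.0, -0.4]
grip_width: 0.0943
t5.3 pos [0.4294 0.0592 0.1004] rpy [-180.     -0.    105.22] F [ 1.2  0.  -0.4] w 0.0943 q6 -0.21
shift [-0.007  0.001  0.003] turn [-0. -0.  0.]
```

```bash
python3 -m pendant '[[0,0,0,0,0,0,0.4],[0,0,0,0,0,0,0.4],[0,0,0,0,0,0,0.4],[0,0,0,0,0,0,0.4],[0,0,0,0,0,0,0.4],[0,0,0,0,0,0,0.4],[0,0,0,0,0,0,0.4],[0,0,0,0,0,0,0.4]]' 10; python3 -m pendant '[[0,0,-0.2,0,0,0,0.4],[0,0,-0.2,0,0,0,0.4],[0,0,-0.2,0,0,0,0.4],[0,0,-0.2,0,0,0,0.4],[0,0,0,0,0,0,0.4]]' 10;python3 -c "
from h import *
go(.5145,.3108,.19)"
```

```text
time_s: 6.0
ee_pos: [0.4294, 0.0592, 0.1005]
eef_rot: [-3.142, 0.0, 1.841]
force: [0.3, 0.4, 0.8]
grip_width: 0.0617
time_s: 6.42
ee_pos: [0.4307, 0.0593, 0.2003]
eef_rot: [3.136, 0.001, 1.841]
force: [1.5, 0.1, -0.4]
grip_width: 0.0615
t6.4 pos [0.4307 0.0593 0.2003] rpy [1.7966e+02 7.0000e-02 1.0546e+02] F [ 1.5  0.1 -0.4] w 0.0615 q6 -0.22
shift [1.834 1.231 0.091] turn [0.011 0.002 0.   ]
```

```bash
python3 -m pendant '[[0.26,0.175,0,0,0,0,0.4],[0.26,0.175,0,0,0,0,0.4],[0.26,0.175,0,0,0,0,0.4],[0.26,0.175,0,0,0,0,0.4],[0.26,0.175,0,0,0,0,0.4],[0.26,0.175,0,0,0,0,0.4],[0.26,0.175,0,0,0,0,0.4],[0,0,0,0,0,0,0.4],[0,0,0,0,0,0,0.4],[0,0,0,0,0,0,0.4]]' ;python3 -c "
from h import *
go(.5145,.3108,.15)"
```

```text
time_s: 7.25
ee_pos: [0.5125, 0.3084, 0.1954]
eef_rot: [-3.14, 0.0, 1.841]
force: [-0.1, -0.6, -0.7]
grip_width: 0.0614
t7.2 pos [0.5125 0.3084 0.1954] rpy [-1.7991e+02  3.0000e-02  1.0547e+02] F [-0.1 -0.6 -0.7] w 0.0614 q6 0.21
shift [0.015 0.022 0.379] turn [-0.003  0.001 -0.   ]
```

```bash
python3 -m pendant '[[0.015,0.022,0.1,0,0,0,0.4],[0,0,0.1,0,0,0,0.4],[0,0,0.1,0,0,0,0.4],[0,0,0.06,0,0,0,0.4],[0,0,0.015,0,0,0,0.4],[0,0,0,0,0,0,0.4],[0,0,0,0,0,0,0.4],[0,0,0,0,0,0,0.4]]' ;python3 -c "
from h import *
go(.5145,.3108,.1505)"
```

```text
time_s: 7.92
ee_pos: [0.5151, 0.3114, 0.1519]
eef_rot: [3.141, -0.0, 1.841]
force: [0.2, 1.0, -0.4]
grip_width: 0.0616
t7.9 pos [0.5151 0.3114 0.1519] rpy [ 1.7996e+02 -1.0000e-02  1.0546e+02] F [ 0.2  1.  -0.4] w 0.0616 q6 0.21
shift [-0.004 -0.006  0.012] turn [ 0.001 -0.    -0.   ]
```

Lower the last 1.5 mm, open, rise, look.

```bash
python3 -m pendant '[[0,-0.006,0.014,0,0,0,0.4],[0,0,0,0,0,0,0.4],[0,0,0,0,0,0,-1],[0,0,0,0,0,0,-1],[0,0,0,0,0,0,-1],[0,0,0,0,0,0,-1],[0,0,-0.3,0,0,0,-1],[0,0,-0.3,0,0,0,-1],[0,0,-0.3,0,0,0,-1]]' ;python3 -m pendant '[[-0.33,0,0,0,0,0,-1],[-0.33,0,0,0,0,0,-1],[-0.33,0,0,0,0,0,-1],[-0.33,0,0,0,0,0,-1],[-0.33,0,0,0,0,0,-1],[-0.33,0,0,0,0,0,-1],[0,0,0,0,0,0,-1],[0,0,0,0,0,0,-1]]';python3 -c "
from h import *
t=cam('top');s=cam('scene')
for c in (t,s): print(*discs(c,.005),sep='\n');print()
crop(t,70,190,125,235,6,'st1.png');crop(s,345,475,130,220,6,'ss1.png')
go(.5145,.3108,.25)"
```

```text
time_s: 8.67
ee_pos: [0.514, 0.311, 0.259]
eef_rot: [-3.141, 0.0, 1.841]
force: [0.9, 0.1, 0.3]
grip_width: 0.0937
time_s: 9.33
ee_pos: [0.5779, 0.0805, 0.2578]
eef_rot: [3.142, -0.0, 1.838]
force: [-0.5, 0.4, 0.5]
grip_width: 0.0937
([0.8708, -0.1363], 62.6, 474, [320.0, 37.0])
([0.6113, 0.0836], 143.8, 674, [233.4, 140.8])
([0.6841, 0.2522], 106.5, 486, [165.8, 113.0])
([0.6246, -0.2527], 28.5, 404, [368.8, 133.3])
([0.6356, 0.1554], 50.8, 233, [204.5, 131.6])
([0.5195, 0.331], 31.7, 469, [134.1, 179.0])
([0.5136, 0.4502], 28.8, 189, [86.3, 182.1])
([0.4103, 0.0657], 68.4, 156, [241.3, 221.6])
([0.2672, 0.3516], 91.3, 258, [125.3, 281.6])
([-0.0518, 0.4951], 132.9, 783, [65.6, 415.3])

([-1.2116, 0.3178], 121.6, 154, [152.0, 6.5])
([-0.2145, 1.7051], 122.8, 220, [474.5, 2.4])
([-0.6488, 0.3032], 109.6, 761, [201.2, 42.7])
([0.6688, 0.1131], 32.8, 420, [395.2, 244.2])
([0.8564, 0.089], 92.6, 616, [454.1, 303.8])
([0.3243, -0.615], 45.0, 202, [41.2, 303.3])
([0.4729, -0.4336], 21.7, 225, [149.2, 307.2])
([0.6255, -0.2546], 31.6, 615, [259.4, 313.2])
([0.9568, 0.1392], 62.8, 182, [510.8, 325.3])
([0.842, -0.0784], 104.2, 798, [395.2, 343.4])
([0.8417, -0.2247], 89.2, 585, [340.1, 389.0])

t9.4 pos [0.5775 0.0827 0.2578] rpy [-1.8000e+02 -1.0000e-02  1.0547e+02] F [-0.4 -0.1  0.4] w 0.0942 q6 -0.19
shift [1.972e+00 1.000e-03 6.500e-02] turn [-0. -0.  0.]
```

View pics/st1.png

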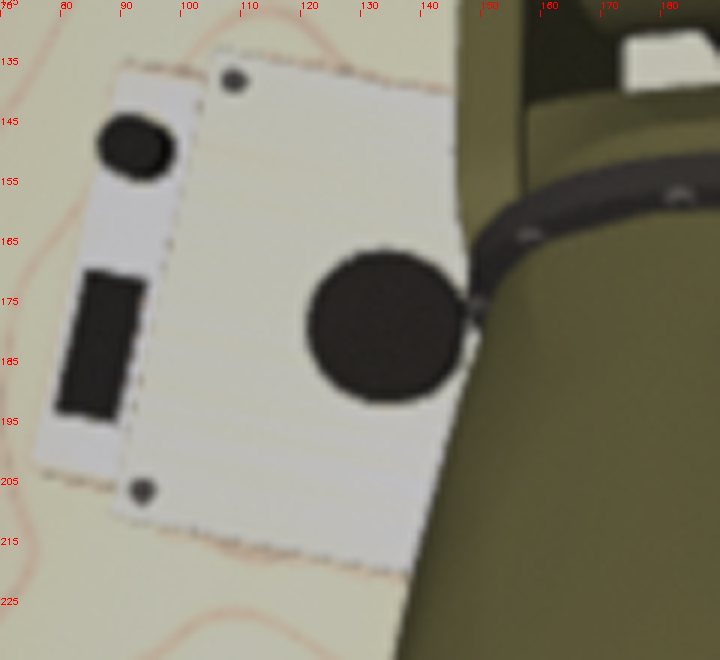

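View pics/ss1.png

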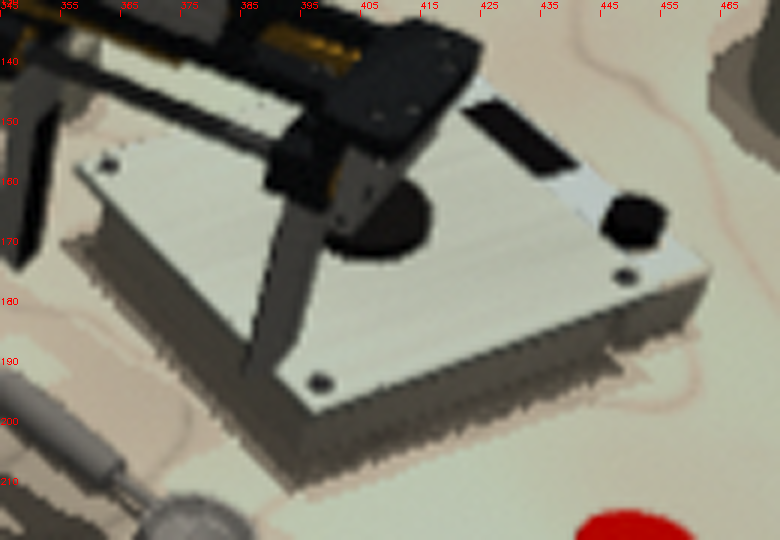

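The disc lies flat on the platform, its centre at crop (386,327) in the top view. I'll compare it with the screw centre, then go for the disc at (0.669, 0.1145).

```bash
python3 -c "
from h import *
t=cam('top')
print(ray(t,(70+386/6-.5,125+326.5/6-.5),.055))
go(.669,.1145,.2)"
```

```text
[0.514005   0.31258156 0.055     ]
t9.5 pos [0.5774 0.0832 0.2578] rpy [-1.8000e+02 -1.0000e-02  1.0552e+02] F [-0.4  1.2  0.6] w 0.0939 q6 -0.19
shift [0.047 0.805 0.482] turn [-0. -0.  0.]
```

```bash
python3 -m pendant '[[0,0.27,0,0,0,0,-1],[0,0.27,0,0,0,0,-1],[0.05,0.26,0,0,0,0,-1],[0,0,0.1,0,0,0.23,-1],[0,0,0.1,0,0,0.23,-1],[0,0,0.1,0,0,0.23,-1],[0,0,0.1,0,0,0.23,-1],[0,0,0,0,0,0.23,-1],[0,0,0,0,0,0.23,-1],[0,0,0,0,0,0.23,-1]]' ;python3 -m pendant '[[0,0,0,0,0,0.23,-1],[0,0,0,0,0,0.23,-1],[0,0,0,0,0,0.23,-1],[0,0,0,0,0,0.23,-1],[0,0,0,0,0,0.23,-1],[0,0,0,0,0,0.23,-1],[0,0,0,0,0,0,-1],[0,0,0,0,0,0,-1],[0,0,0,0,0,0,-1]]';python3 -c "
from h import *
s=cam('scene')
print(*[d for d in discs(s,.005) if .4<d[0][0]<.75 and abs(d[0][1])<.3],sep='\n')
go(.669,.1145,.1005)"
```

```text
time_s: 10.32
ee_pos: [0.6681, 0.1153, 0.2095]
eef_rot: [-3.141, 0.0, 0.994]
force: [0.6, 0.2, 0.9]
grip_width: 0.094
time_s: 11.07
ee_pos: [0.6684, 0.1144, 0.2098]
eef_rot: [-3.142, 0.0, 0.28]
force: [-0.6, 0.3, 0.5]
grip_width: 0.0939
([0.6688, 0.1131], 34.1, 442, [395.2, 244.2])
([0.6256, -0.2546], 31.4, 609, [259.4, 313.2])
t11.1 pos [0.6684 0.1142 0.2097] rpy [-180.    0.   16.] F [-0.8 -0.   0.2] w 0.0944 q6 1.41
shift [ 0.006 -0.001  0.91 ] turn [-0.  0. -0.]
```

```bash
python3 -m pendant '[[0,0,0.2,0,0,0,-1],[0,0,0.2,0,0,0,-1],[0,0,0.2,0,0,0,-1],[0,0,0.15,0,0,0,-1],[0,0,0.1,0,0,0,-1],[0,0,0.055,0,0,0,-1],[0,0,0,0,0,0,-1],[0,0,0,0,0,0,-1],[0,0,0,0,0,0,-1]]' ;python3 -m pendant '[[0,0,0,0,0,0,0.4],[0,0,0,0,0,0,0.4],[0,0,0,0,0,0,0.4],[0,0,0,0,0,0,0.4],[0,0,0,0,0,0,0.4],[0,0,0,0,0,0,0.4],[0,0,0,0,0,0,0.4],[0,0,0,0,0,0,0.4]]' 10;python3 -c "
from h import *
go(.669,.1145,.1005)"
```

```text
time_s: 11.87
ee_pos: [0.6691, 0.1136, 0.1026]
eef_rot: [3.141, -0.002, 0.276]
force: [-0.5, 0.1, -0.0]
grip_width: 0.0939
time_s: 12.53
ee_pos: [0.6686, 0.1135, 0.1013]
eef_rot: [3.142, -0.0, 0.275]
force: [-0.6, 1.0, 2.2]
grip_width: 0.0615
t12.5 pos [0.6686 0.1135 0.1013] rpy [ 1.800e+02 -1.000e-02  1.576e+01] F [-0.6  1.   2.2] w 0.0615 q6 1.41
shift [ 0.005 -0.007  0.007] turn [ 0. -0. -0.]
```

```bash
python3 -m pendant '[[0,0,-0.25,0,0,0,0.4],[0,0,-0.25,0,0,0,0.4],[0,0,-0.25,0,0,0,0.4],[0,0,-0.25,0,0,0,0.4],[0,0,0,0,0,0,0.4]]';python3 -c "
from h import *
go(.5145,.3108,.2)"
```

```text
time_s: 12.95
ee_pos: [0.6699, 0.1137, 0.228]
eef_rot: [3.14, -0.009, 0.275]
force: [-0.2, -0.6, 0.9]
grip_width: 0.0615
t12.9 pos [0.6699 0.1137 0.228 ] rpy [179.91  -0.52  15.77] F [-0.2 -0.6  0.9] w 0.0615 q6 1.41
shift [-0.802 -1.933  0.223] turn [ 0.003 -0.017 -0.   ]
```

```bash
python3 -m pendant '[[-0.13,-0.3,0,0,0,0,0.4],[-0.13,-0.3,0,0,0,0,0.4],[-0.13,-0.3,0,0,0,0,0.4],[-0.13,-0.3,0,0,0,0,0.4],[-0.13,-0.3,0,0,0,0,0.4],[-0.13,-0.3,0,0,0,0,0.4],[0,-0.13,0.1,0,0,0,0.4],[0,0,0.1,0,0,0,0.4],[0,0,0.1,0,0,0,0.4],[0,0,0,0,0,0,0.4]]';python3 -c "
from h import *
go(.5145,.3108,.1618)"
```

```text
time_s: 13.78
ee_pos: [0.5152, 0.3098, 0.182]
eef_rot: [3.14, 0.004, 0.275]
force: [0.3, -0.4, -1.6]
grip_width: 0.0612
t13.8 pos [0.5152 0.3098 0.182 ] rpy [179.94   0.25  15.73] F [ 0.3 -0.4 -1.6] w 0.0612 q6 1.78
shift [-0.003 -0.01   0.168] turn [0.002 0.008 0.   ]
```

```bash
python3 -m pendant '[[-0.003,-0.01,0.06,0,0,0,0.4],[0,0,0.05,0,0,0,0.4],[0,0,0.03,0,0,0,0.4],[0,0,0,0,0,0,0.4],[0,0,0,0,0,0,0.4],[0,0,0,0,0,0,0.4]]';python3 -c "
from h import *
go(.5145,.3108,.1615)"
```

```text
time_s: 14.28
ee_pos: [0.5151, 0.312, 0.1688]
eef_rot: [-3.141, -0.001, 0.275]
force: [-0.0, -0.5, -0.2]
grip_width: 0.0615
t14.3 pos [0.5151 0.312  0.1688] rpy [-1.7999e+02 -4.0000e-02  1.5750e+01] F [-0.  -0.5 -0.2] w 0.0615 q6 1.78
shift [-0.008  0.008  0.06 ] turn [-0.    -0.001  0.   ]
```

```bash
python3 -m pendant '[[-0.007,0.008,0.03,0,0,0,0.4],[0,0,0.025,0,0,0,0.4],[0,0,0,0,0,0,0.4],[0,0,0,0,0,0,0.4],[0,0,0,0,0,0,0.4]]';python3 -c "
from h import *
go(.5145,.3108,.1615)"
```

```text
time_s: 14.7
ee_pos: [0.5143, 0.3109, 0.1618]
eef_rot: [-3.142, 0.0, 0.275]
force: [0.4, 0.4, -0.6]
grip_width: 0.0617
t14.7 pos [0.5143 0.3109 0.1618] rpy [-180.      0.     15.76] F [ 0.4  0.4 -0.6] w 0.0617 q6 1.78
shift [0.001 0.001 0.002] turn [-0.  0. -0.]
```

Release and rise, then clear the cameras' view on the way to the third disc.

```bash
python3 -m pendant '[[0,0,0.004,0,0,0,0.4],[0,0,0,0,0,0,-1],[0,0,0,0,0,0,-1],[0,0,0,0,0,0,-1],[0,0,0,0,0,0,-1],[0,0,-0.3,0,0,0,-1],[0,0,-0.3,0,0,0,-1],[0,0,-0.2,0,0,0,-1]]';python3 -m pendant '[[0,0.33,0,0,0,0,-1],[0,0.33,0,0,0,0,-1],[0,0.33,0,0,0,0,-1],[0,0.33,0,0,0,0,-1],[0,0.33,0,0,0,0,-1],[0,0.33,0,0,0,0,-1],[0,0.33,0,0,0,0,-1],[0,0.33,0,0,0,0,-1],[0,0.33,0,0,0,0,-1],[0,0.33,0,0,0,0,-1]]';python3 -m pendant '[[0,0.33,0,0,0,0,-1],[0,0.33,0,0,0,0,-1],[0,0,0,0,0,0,-1],[0,0,0,0,0,0,-1]]';python3 -c "
from h import *
t=cam('top');s=cam('scene')
for c in (t,s): 
  print(*[d for d in discs(c,.005) if .3<d[0][0]<.75 and -.4<d[0][1]<.4],sep='\n');print()
for c in (t,s): print(*[d[:2] for d in discs(c,.065) if .45<d[0][0]<.6 and .2<d[0][1]<.4],sep='\n')
cv2.imwrite('pics/t2.png',t['image'][:,:,::-1]);cv2.imwrite('pics/s2.png',s['image'][:,:,::-1])
go(.6253,-.2538,.2)"
```

```text
time_s: 15.37
ee_pos: [0.5146, 0.311, 0.2605]
eef_rot: [-3.141, -0.002, 0.275]
force: [1.1, 0.1, 1.6]
grip_width: 0.094
time_s: 16.2
ee_pos: [0.6221, -0.0722, 0.2575]
eef_rot: [3.142, -0.0, 0.275]
force: [0.8, 0.2, 0.1]
grip_width: 0.0943
time_s: 16.53
ee_pos: [0.6433, -0.1482, 0.2566]
eef_rot: [-3.141, 0.001, 0.272]
force: [0.1, 1.5, 0.6]
grip_width: 0.0937
([0.5207, 0.3331], 33.2, 514, [133.3, 178.6])

([0.4759, 0.3698], 43.9, 340, [405.3, 163.6])
([0.6258, -0.2543], 31.8, 619, [259.6, 313.2])

([0.5137, 0.31], 31.2)
([0.5185, 0.3028], 40.4)
t16.6 pos [ 0.6433 -0.1457  0.2571] rpy [-1.7998e+02  2.0000e-02  1.5780e+01] F [-0.1  0.5  0.2] w 0.0944 q6 1.02
shift [-0.389  0.826  0.476] turn [-0.001  0.001 -0.   ]
```

View pics/t2.png

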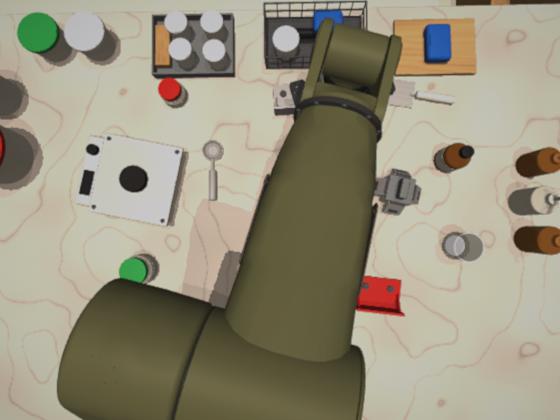

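View pics/s2.png

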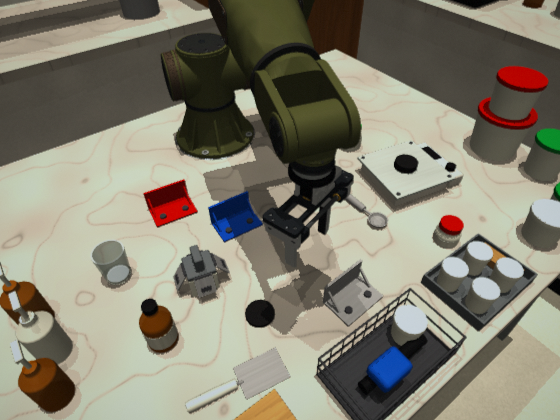

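Top view: the stack is round and centred at (133,179). Scene view: the third disc is still at (259,313). Now picking it up.

```bash
python3 -m pendant '[[-0.13,0.27,0,0,0,0,-1],[-0.13,0.27,0,0,0,0,-1],[-0.13,0.28,0,0,0,0,-1],[0,0,0.25,0,0,0,-1],[0,0,0.25,0,0,0,-1],[0,0,0.25,0,0,0,-1],[0,0,0.2,0,0,0,-1],[0,0,0,0,0,0,-1],[0,0,0,0,0,0,-1],[0,0,0,0,0,0,-1]]';python3 -c "
from h import *
go(.6253,-.2538,.1005)"
```

```text
time_s: 17.47
ee_pos: [0.6259, -0.2532, 0.1456]
eef_rot: [3.14, -0.002, 0.276]
force: [0.3, -0.8, 1.1]
grip_width: 0.0935
t17.5 pos [ 0.6259 -0.2532  0.1456] rpy [ 1.799e+02 -1.100e-01  1.583e+01] F [ 0.3 -0.8  1.1] w 0.0935 q6 0.86
shift [-0.007  0.002  0.375] turn [ 0.003 -0.004 -0.   ]
```

```bash
python3 -m pendant '[[-0.006,0,0.15,0,0,0,-1],[0,0,0.12,0,0,0,-1],[0,0,0.08,0,0,0,-1],[0,0,0.02,0,0,0,-1],[0,0,0,0,0,0,-1],[0,0,0,0,0,0,-1],[0,0,0,0,0,0,-1]]' ;python3 -m pendant '[[0,0,0,0,0,0,0.4],[0,0,0,0,0,0,0.4],[0,0,0,0,0,0,0.4],[0,0,0,0,0,0,0.4],[0,0,0,0,0,0,0.4],[0,0,0,0,0,0,0.4],[0,0,0,0,0,0,0.4],[0,0,0,0,0,0,0.4]]' 10;python3 -c "
from h import *
go(.6253,-.2538,.1005)"
```

```text
time_s: 18.05
ee_pos: [0.6247, -0.2542, 0.0998]
eef_rot: [3.141, -0.001, 0.275]
force: [0.0, -1.3, 0.8]
grip_width: 0.0939
time_s: 18.72
ee_pos: [0.6244, -0.2541, 0.099]
eef_rot: [3.142, -0.0, 0.275]
force: [-1.0, 0.8, 0.3]
grip_width: 0.0612
t18.7 pos [ 0.6244 -0.2541  0.099 ] rpy [180.    -0.    15.76] F [-1.   0.8  0.3] w 0.0612 q6 0.85
shift [ 0.008 -0.    -0.013] turn [ 0. -0. -0.]
```

```bash
python3 -m pendant '[[0,0,-0.25,0,0,0,0.4],[0,0,-0.25,0,0,0,0.4],[0,0,-0.25,0,0,0,0.4],[0,0,-0.25,0,0,0,0.4],[0,0,-0.1,0,0,0,0.4],[0,0,0,0,0,0,0.4]]';python3 -c "
from h import *
go(.5138,.3108,.2)"
```

```text
time_s: 19.22
ee_pos: [0.625, -0.2543, 0.2341]
eef_rot: [3.138, -0.004, 0.275]
force: [-0.4, 0.8, 0.0]
grip_width: 0.0617
t19.2 pos [ 0.625  -0.2543  0.2341] rpy [179.81  -0.22  15.76] F [-0.4  0.8  0. ] w 0.0617 q6 0.86
shift [ 0.386 -4.785  0.269] turn [ 0.006 -0.007 -0.   ]
```

```bash
python3 -m pendant '[[0.026,-0.32,0,0,0,0,0.4],[0.026,-0.32,0,0,0,0,0.4],[0.026,-0.32,0,0,0,0,0.4],[0.026,-0.32,0,0,0,0,0.4],[0.026,-0.32,0,0,0,0,0.4],[0.026,-0.32,0,0,0,0,0.4],[0.026,-0.32,0,0,0,0,0.4],[0.026,-0.32,0,0,0,0,0.4],[0.026,-0.32,0,0,0,0,0.4],[0.026,-0.32,0,0,0,0,0.4]]';python3 -m pendant '[[0.026,-0.32,0,0,0,0,0.4],[0.026,-0.32,0,0,0,0,0.4],[0.026,-0.32,0,0,0,0,0.4],[0.026,-0.32,0,0,0,0,0.4],[0.026,-0.31,0,0,0,0,0.4],[0,0,0,0,0,0,0.4],[0,0,0,0,0,0,0.4],[0,0,0,0,0,0,0.4],[0,0,0,0,0,0,0.4]]';python3 -c "
from h import *
go(.5138,.3108,.1695)"
```

```text
time_s: 20.05
ee_pos: [0.5489, 0.1256, 0.2287]
eef_rot: [-3.141, 0.003, 0.275]
force: [1.6, 0.3, -0.3]
grip_width: 0.0615
time_s: 20.8
ee_pos: [0.5135, 0.3107, 0.2299]
eef_rot: [3.141, 0.001, 0.274]
force: [0.2, -0.7, -0.2]
grip_width: 0.0616
t20.8 pos [0.5135 0.3107 0.2299] rpy [1.7997e+02 8.0000e-02 1.5690e+01] F [ 0.2 -0.7 -0.2] w 0.0616 q6 1.78
shift [ 0.003 -0.     0.503] turn [0.001 0.003 0.   ]
```

```bash
python3 -m pendant '[[0,0,0.12,0,0,0,0.4],[0,0,0.12,0,0,0,0.4],[0,0,0.12,0,0,0,0.4],[0,0,0.08,0,0,0,0.4],[0,0,0.04,0,0,0,0.4],[0,0,0.02,0,0,0,0.4],[0,0,0,0,0,0,0.4],[0,0,0,0,0,0,0.4],[0,0,0,0,0,0,0.4],[0,0,0,0,0,0,0.4]]';python3 -c "
from h import *
go(.5138,.3108,.1693)"
```

```text
time_s: 21.63
ee_pos: [0.5135, 0.312, 0.1715]
eef_rot: [-3.141, -0.001, 0.275]
force: [-0.1, -1.0, 0.2]
grip_width: 0.0616
t21.6 pos [0.5135 0.312  0.1715] rpy [-1.7999e+02 -6.0000e-02  1.5770e+01] F [-0.1 -1.   0.2] w 0.0616 q6 1.78
shift [-0.     0.01   0.019] turn [-0.    -0.002  0.   ]
```

```bash
python3 -m pendant '[[0,0.01,0.018,0,0,0,0.4],[0,0,0,0,0,0,0.4],[0,0,0,0,0,0,0.4],[0,0,0,0,0,0,0.4],[0,0,0,0,0,0,-1],[0,0,0,0,0,0,-1],[0,0,0,0,0,0,-1],[0,0,0,0,0,0,-1],[0,0,0,0,0,0,-1]]';python3 -c "
from h import *
go(.5138,.3108,.1693)"
```

```text
time_s: 22.38
ee_pos: [0.5136, 0.3107, 0.1686]
eef_rot: [3.142, 0.0, 0.275]
force: [-0.2, -0.5, 0.3]
grip_width: 0.0914
t22.4 pos [0.5136 0.3107 0.1686] rpy [1.800e+02 1.000e-02 1.576e+01] F [-0.2 -0.5  0.3] w 0.0914 q6 1.78
shift [ 0.002 -0.    -0.005] turn [0. 0. 0.]
```

```bash
python3 -m pendant '[[0,0,-0.3,0,0,0,-1],[0,0,-0.3,0,0,0,-1],[0,0,-0.3,0,0,0,-1],[0,0,0,0,0,0.23,-1],[0,0,0,0,0,0.23,-1],[0,0,0,0,0,0.23,-1],[0,0,0,0,0,0.23,-1],[0,0,0,0,0,0,-1],[0,0,0,0,0,0,-1]]';python3 -c "
from h import *
go(.4815,-.311,.28,-12.3)"
```

```text
time_s: 23.13
ee_pos: [0.5136, 0.3107, 0.2767]
eef_rot: [3.142, 0.0, -0.203]
force: [0.2, -0.4, 0.6]
grip_width: 0.0941
t23.1 pos [0.5136 0.3107 0.2767] rpy [180.     0.   -11.62] F [ 0.2 -0.4  0.6] w 0.0941 q6 2.26
shift [ 0.781  5.129 -0.027] turn [0.    0.    0.023]
```

```bash
python3 -m pendant '[[0.049,0.32,0,0,0,0,-1],[0.049,0.32,0,0,0,0,-1],[0.049,0.32,0,0,0,0,-1],[0.049,0.32,0,0,0,0,-1],[0.049,0.32,0,0,0,0,-1],[0.049,0.32,0,0,0,0,-1],[0.049,0.32,0,0,0,0,-1],[0.049,0.32,0,0,0,0,-1],[0.049,0.32,0,0,0,0,-1],[0.049,0.32,0,0,0,0,-1]]';python3 -m pendant '[[0.049,0.32,0,0,0,0,-1],[0.049,0.32,0,0,0,0,-1],[0.049,0.32,0,0,0,0,-1],[0.049,0.32,0,0,0,0.02,-1],[0.049,0.32,0,0,0,0,-1],[0.049,0.32,0,0,0,0,-1],[0,0,0,0,0,0,-1],[0,0,0,0,0,0,-1],[0,0,0,0,0,0,-1]]';python3 -c "
from h import *
t=cam('top');s=cam('scene')
cv2.imwrite('pics/t3.png',t['image'][:,:,::-1]);cv2.imwrite('pics/s3.png',s['image'][:,:,::-1])
crop(t,70,190,125,235,6,'st3.png');crop(s,345,475,130,220,6,'ss3.png')
for c in (t,s): print(*[d[:2] for d in discs(c,.065) if .45<d[0][0]<.6 and .2<d[0][1]<.4],sep='\n')
go(.4815,-.311,.168,-12.3)"
```

```text
time_s: 23.97
ee_pos: [0.4919, -0.079, 0.2769]
eef_rot: [-3.142, -0.0, -0.202]
force: [0.5, 0.9, -0.2]
grip_width: 0.0942
time_s: 24.72
ee_pos: [0.4788, -0.3095, 0.2765]
eef_rot: [-3.141, 0.0, -0.215]
force: [-0.4, -0.1, 1.0]
grip_width: 0.0942
([0.5144, 0.3121], 33.6)
([0.5148, 0.3088], 47.5)
t24.8 pos [ 0.4791 -0.3088  0.2768] rpy [-179.99   -0.    -12.28] F [ 0.5  0.6 -0.3] w 0.0941 q6 1.15
shift [0.023 0.014 0.907] turn [-0.    -0.     0.001]
```

View pics/ss3.png

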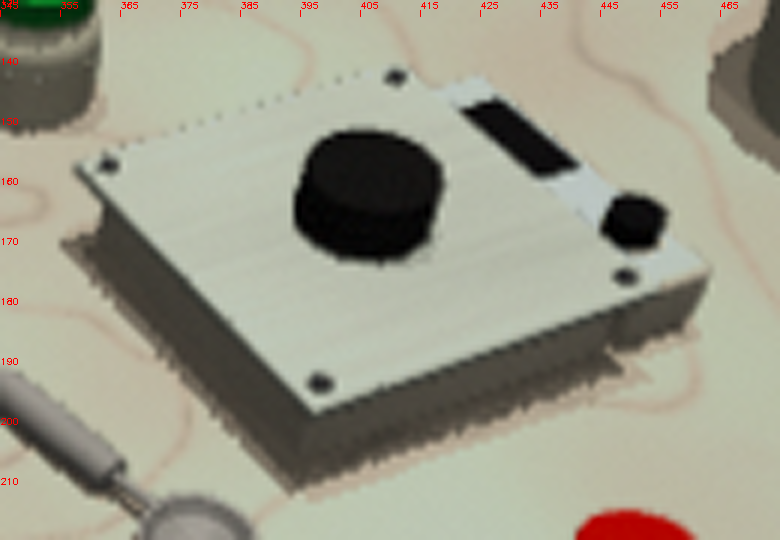

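View pics/st3.png

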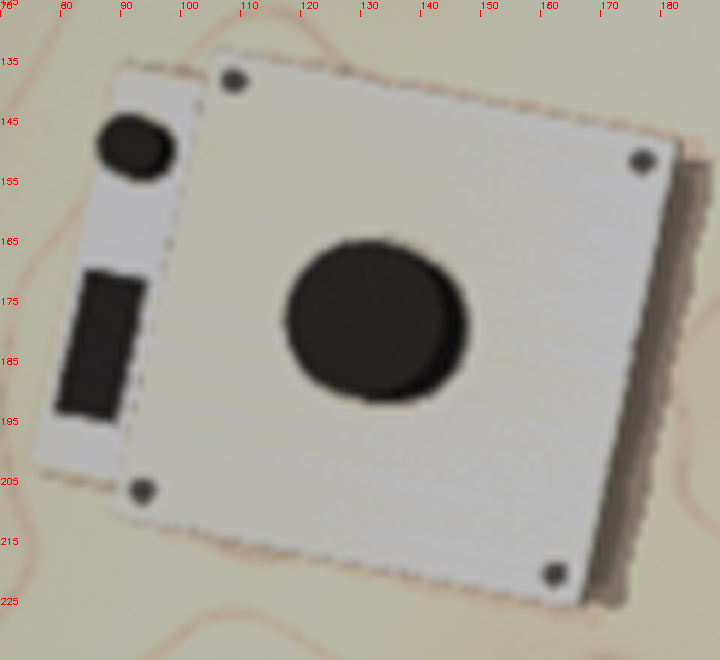

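View pics/s3.png

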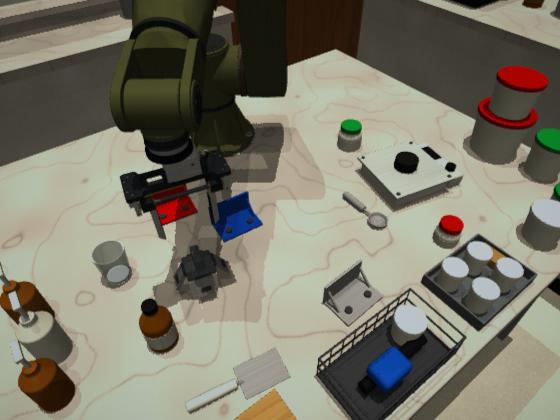

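View pics/t3.png

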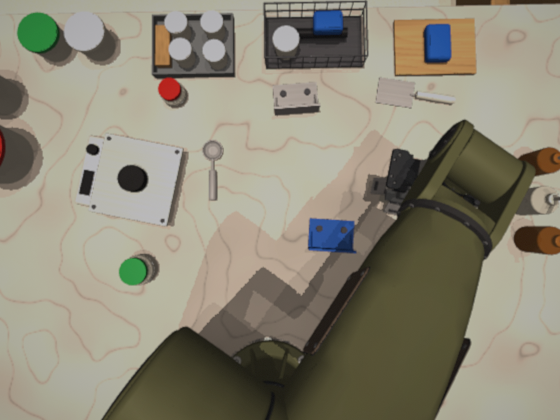

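Both views show a neat three-disc stack on the platform, and no other disc on the counter. The gripper is above the canister. Next I descend onto the handle.

```bash
python3 -m pendant '[[0.023,0.014,0.15,0,0,0,-1],[0,0,0.15,0,0,0,-1],[0,0,0.15,0,0,0,-1],[0,0,0.15,0,0,0,-1],[0,0,0.15,0,0,0,-1],[0,0,0.08,0,0,0,-1],[0,0,0,0,0,0,-1],[0,0,0,0,0,0,-1],[0,0,0,0,0,0,-1],[0,0,0,0,0,0,-1]]';python3 -c "
from h import *
s=cam('scene');crop(s,150,250,210,310,6,'g1.png')
go(.4815,-.311,.170,-12.3)"
```

```text
time_s: 25.65
ee_pos: [0.4816, -0.3122, 0.1783]
eef_rot: [3.141, -0.002, -0.217]
force: [0.8, -0.7, -0.3]
grip_width: 0.0945
t25.7 pos [ 0.4815 -0.3122  0.1782] rpy [ 1.7996e+02 -9.0000e-02 -1.2430e+01] F [-0.4 -0.9 -0.7] w 0.0938 q6 1.15
shift [-0.002 -0.01   0.069] turn [ 0.001 -0.003 -0.004]
```

View pics/g1.png

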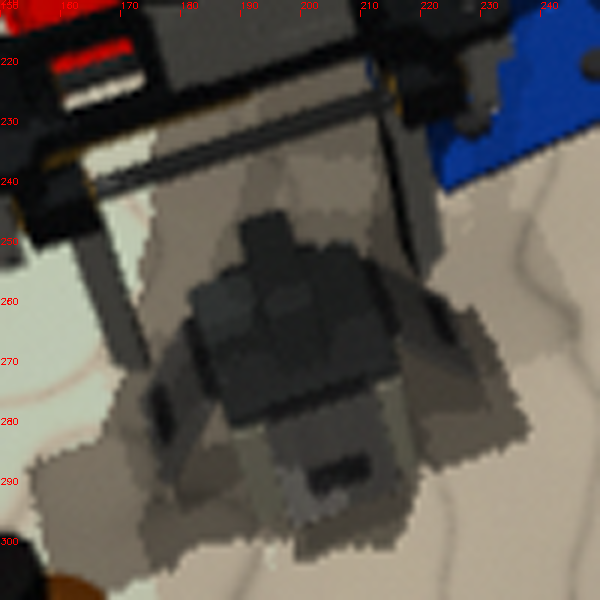

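The fingers straddle the handle with room on both sides. Lower and grip.

```bash
python3 -m pendant '[[0,-0.01,0.06,0,0,0,-1],[0,0,0,0,0,0,-1],[0,0,0,0,0,0,-1],[0,0,0,0,0,0,0.2],[0,0,0,0,0,0,0.5],[0,0,0,0,0,0,1],[0,0,0,0,0,0,1],[0,0,0,0,0,0,1],[0,0,0,0,0,0,1],[0,0,0,0,0,0,1]]' 15;python3 -m pendant '[[0,0,0,0,0,0,1],[0,0,0,0,0,0,1],[0,0,0,0,0,0,1],[0,0,0,0,0,0,1],[0,0,0,0,0,0,1]]' 55;python3 -c "
from h import *
go(.4815,-.311,.170,-12.3)"
```

```text
time_s: 26.53
ee_pos: [0.4814, -0.311, 0.17]
eef_rot: [3.142, -0.0, -0.217]
force: [-1.0, 0.3, 0.3]
grip_width: 0.0504
time_s: 26.95
ee_pos: [0.4815, -0.3109, 0.1699]
eef_rot: [-3.141, 0.0, -0.217]
force: [-0.5, -4.3, -3.6]
grip_width: 0.0177
t26.9 pos [ 0.4815 -0.3109  0.1699] rpy [-179.99    0.    -12.43] F [-0.5 -4.3 -3.6] w 0.0177 q6 1.15
shift [ 0.     0.001 -0.001] turn [-0.     0.    -0.004]
```

```bash
python3 -m pendant '[[0,0,-0.15,0,0,0,1],[0,0,-0.2,0,0,0,1],[0,0,-0.2,0,0,0,1],[0,0,-0.2,0,0,0,1],[0,0,-0.1,0,0,-0.2,1],[0,0,0,0,0,-0.2,1],[0,0,0,0,0,-0.11,1],[0,0,0,0,0,0,1],[0,0,0,0,0,0,1]]' 55;python3 -c "
from h import *
go(.5796,-.0807,.25,3)"
```

```text
time_s: 27.7
ee_pos: [0.4813, -0.3109, 0.2714]
eef_rot: [-3.141, 0.001, 0.048]
force: [-0.2, 0.5, -3.7]
grip_width: 0.0175
t27.7 pos [ 0.4813 -0.3109  0.2714] rpy [-1.7996e+02  5.0000e-02  2.7400e+00] F [-0.2  0.5 -3.7] w 0.0175 q6 0.89
shift [ 0.91  -1.876  0.179] turn [-0.001  0.002 -0.009]
```

```bash
python3 -m pendant '[[0.13,-0.27,0,0,0,0,1],[0.13,-0.27,0,0,0,0,1],[0.13,-0.27,0,0,0,0,1],[0.13,-0.27,0,0,0,0,1],[0.13,-0.27,0,0,0,0,1],[0.13,-0.27,0,0,0,0,1],[0.13,-0.26,0,0,0,0,1],[0,0,0.2,0,0,0,1],[0,0,0.2,0,0,0,1],[0,0,0.2,0,0,0,1]]' 55;python3 -m pendant '[[0,0,0.1,0,0,-0.01,1],[0,0,0,0,0,0,1],[0,0,0,0,0,0,1],[0,0,0,0,0,0,1],[0,0,0,0,0,0,1]]';python3 -c "
from h import *
s=cam('scene');crop(s,250,390,180,330,5,'g2.png')
go(.5796,-.0807,.175,3)"
```

```text
time_s: 28.53
ee_pos: [0.5793, -0.0794, 0.1987]
eef_rot: [3.142, 0.0, 0.049]
force: [0.1, -0.1, -3.6]
grip_width: 0.0176
time_s: 28.95
ee_pos: [0.5797, -0.0804, 0.1895]
eef_rot: [3.141, -0.002, 0.055]
force: [1.0, 0.1, -3.2]
grip_width: 0.0174
t29.0 pos [ 0.5797 -0.0804  0.1893] rpy [ 1.7997e+02 -1.2000e-01  3.1300e+00] F [ 0.4  0.1 -3.6] w 0.0175 q6 1.32
shift [-0.001  0.003  0.119] turn [ 0.001 -0.004  0.004]
```

View pics/g2.png

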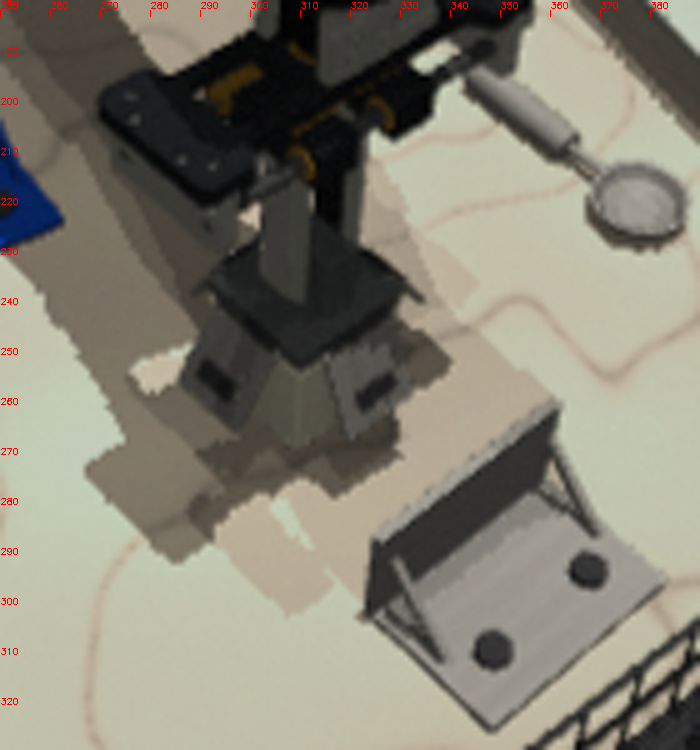

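The canister hangs upright and square in front of the bracket, with its +x latch at (325,258) facing it. Lowering, then a slow approach.

```bash
python3 -m pendant '[[0,0,0.08,0,0,0,1],[0,0,0.036,0,0,0,1],[0.1,0,0,0,0,0,1],[0.1,0,0,0,0,0,1],[0.1,0,0,0,0,0,1],[0.04,0,0,0,0,0,1],[0.04,0,0,0,0,0,1],[0.04,0,0,0,0,0,1],[0,0,0,0,0,0,1],[0,0,0,0,0,0,1]]';python3 -c "
from h import *
go(.6445,-.0773,.175,3)"
```

```text
time_s: 29.83
ee_pos: [0.6294, -0.0774, 0.1738]
eef_rot: [-3.141, 0.0, 0.055]
force: [0.2, 0.5, -3.1]
grip_width: 0.0176
t29.8 pos [ 0.6294 -0.0774  0.1738] rpy [-1.7999e+02  1.0000e-02  3.1600e+00] F [ 0.2  0.5 -3.1] w 0.0176 q6 1.34
shift [ 0.126  0.006 -0.01 ] turn [-0.     0.     0.005]
```

```bash
python3 -m pendant '[[0.02,0,0,0,0,0,1],[0.02,0,0,0,0,0,1],[0.02,0,0,0,0,0,1],[0.02,0,0,0,0,0,1],[0.02,0,0,0,0,0,1],[0,0,0,0,0,0,1],[0,0,0,0,0,0,1]]';python3 -m pendant '[[0.01,0,0,0,0,0,1],[0.01,0,0,0,0,0,1],[0,0,0,0,0,0,1],[0,0,0,0,0,0,1]]';python3 -c "
from h import *
go(.6445,-.0773,.175,3)"
```

```text
time_s: 30.42
ee_pos: [0.6417, -0.0767, 0.1739]
eef_rot: [-3.142, -0.0, 0.055]
force: [0.4, 0.3, -3.0]
grip_width: 0.0177
time_s: 30.75
ee_pos: [0.644, -0.0766, 0.174]
eef_rot: [3.142, -0.0, 0.055]
force: [-0.6, -0.6, -3.5]
grip_width: 0.0176
t30.8 pos [ 0.644  -0.0766  0.174 ] rpy [ 1.80e+02 -1.00e-02  3.16e+00] F [-0.6 -0.6 -3.5] w 0.0176 q6 1.34
shift [ 0.004  0.006 -0.008] turn [ 0.    -0.     0.005]
```

```bash
python3 -m pendant '[[0.01,0,0,0,0,0,1],[0,0,0,0,0,0,1],[0,0,0,0,0,0,1]]';python3 -m pendant '[[0.01,0,0,0,0,0,1],[0,0,0,0,0,0,1],[0,0,0,0,0,0,1]]';python3 -c "
from h import *
s=cam('scene');crop(s,280,390,200,330,5,'g3.png')"
```

```text
time_s: 31.0
ee_pos: [0.6452, -0.0765, 0.174]
eef_rot: [-3.142, -0.0, 0.055]
force: [-0.3, -0.0, -3.2]
grip_width: 0.0176
time_s: 31.25
ee_pos: [0.6458, -0.0765, 0.1737]
eef_rot: [-3.141, 0.003, 0.055]
force: [-7.2, 0.1, -0.9]
grip_width: 0.0177
```

View pics/g3.png

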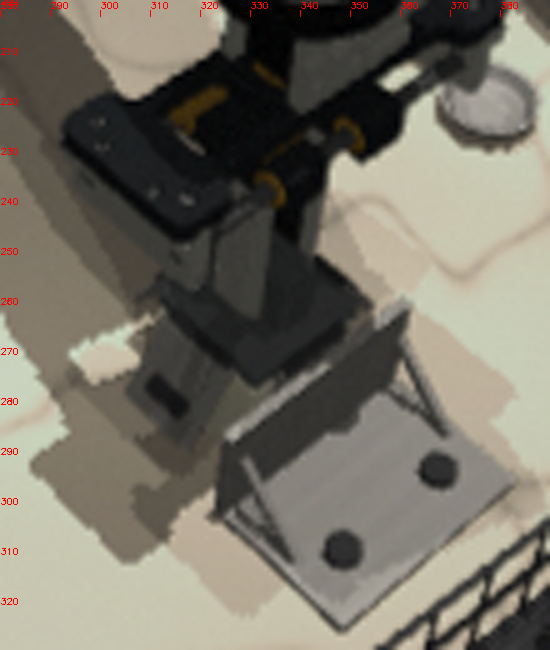

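```bash
python3 -m pendant '[[0.008,0,0,0,0,0,1],[0,0,0,0,0,0,1],[0,0,0,0,0,0,1],[0,0,0,0,0,0,1]]';python3 -c "
from h import *
go(.6445,-.0773,.175,3)"
```

```text
time_s: 31.63
ee_pos: [0.6462, -0.0765, 0.1736]
eef_rot: [-3.141, 0.005, 0.055]
force: [-12.5, -1.0, 0.8]
grip_width: 0.0175
t31.6 pos [ 0.6462 -0.0765  0.1736] rpy [-179.98    0.26    3.17] F [-12.5  -1.    0.8] w 0.0175 q6 1.34
shift [-0.014  0.006 -0.012] turn [-0.001  0.009  0.006]
```

Firm contact at 12 N, with the axis 35 mm from the face, so this side is flat. Back off, turn 90°.

```bash
python3 -m pendant '[[-0.1,0,0,0,0,0,1],[-0.25,0,0,0,0,0,1],[-0.25,0,0,0,0,0,1],[0,0,0,0,0,-0.15,1],[0,0,0,0,0,-0.23,1],[0,0,0,0,0,-0.23,1],[0,0,0,0,0,-0.23,1],[0,0,0,0,0,-0.23,1],[0,0,0,0,0,-0.23,1],[0,0,0,0,0,-0.23,1]]';python3 -m pendant '[[0,0,0,0,0,-0.23,1],[0,0,0,0,0,-0.23,1],[0,0,0,0,0,-0.23,1],[0,0,0,0,0,-0.23,1],[0,0,0,0,0,-0.23,1],[0,0,0,0,0,-0.23,1],[0,0,0,0,0,-0.09,1],[0,0,0,0,0,0,1],[0,0,0,0,0,0,1],[0,0,0,0,0,0,1]]';python3 -c "
from h import *
t=cam('top');s=cam('scene');crop(s,250,390,180,330,5,'g4.png');crop(t,250,350,60,190,5,'g4t.png')
go(.59,-.0797,.174,93)"
```

```text
time_s: 32.47
ee_pos: [0.5756, -0.0804, 0.1741]
eef_rot: [3.141, -0.0, 0.862]
force: [-0.3, -0.2, -3.5]
grip_width: 0.0178
time_s: 33.3
ee_pos: [0.5755, -0.0804, 0.1741]
eef_rot: [3.141, 0.0, 1.624]
force: [-0.2, 0.1, -4.8]
grip_width: 0.0176
t33.4 pos [ 0.5754 -0.0804  0.174 ] rpy [179.99   0.    93.09] F [-0.4 -0.7 -2.8] w 0.0179 q6 -0.26
shift [-0.001  0.121  0.   ] turn [0.    0.    0.003]
```

View pics/g4.png

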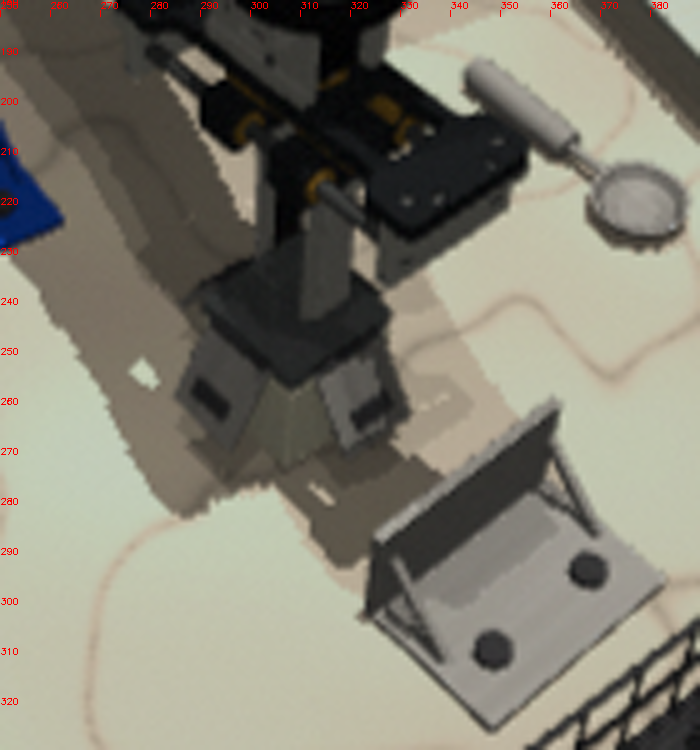

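View pics/g4t.png

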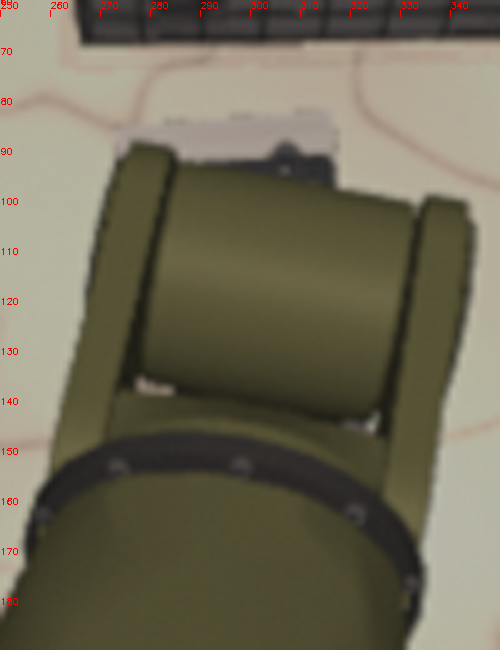

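The neighbouring open latch at (355,268) now faces the bracket. Press along tool +y.

```bash
python3 -m pendant '[[0,0.1,0,0,0,0,1],[0,0.1,0,0,0,0,1],[0,0.1,0,0,0,0,1],[0,0.06,0,0,0,0,1],[0,0.04,0,0,0,0,1],[0,0.04,0,0,0,0,1],[0,0.04,0,0,0,0,1],[0,0.03,0,0,0,0,1],[0,0.03,0,0,0,0,1],[0,0.02,0,0,0,0,1]]';python3 -m pendant '[[0,0.01,0,0,0,0,1],[0,0.01,0,0,0,0,1],[0,0,0,0,0,0,1],[0,0,0,0,0,0,1]]';python3 -m pendant '[[0,0.01,0,0,0,0,1],[0,0,0,0,0,0,1],[0,0,0,0,0,0,1]]'
```

```text
time_s: 34.23
ee_pos: [0.6428, -0.0767, 0.174]
eef_rot: [3.142, 0.0, 1.626]
force: [-0.2, -1.4, -2.5]
grip_width: 0.017
time_s: 34.57
ee_pos: [0.6442, -0.0766, 0.1737]
eef_rot: [-3.139, -0.0, 1.626]
force: [-6.3, -0.2, -3.3]
grip_width: 0.0178
time_s: 34.82
ee_pos: [0.6447, -0.0766, 0.1735]
eef_rot: [-3.136, -0.0, 1.626]
force: [-13.9, -0.6, 1.9]
grip_width: 0.0177
```

```bash
python3 -m pendant '[[0,-0.1,0,0,0,0,1],[0,-0.25,0,0,0,0,1],[0,-0.25,0,0,0,0,1],[0,0,0,0,0,-0.15,1],[0,0,0,0,0,-0.23,1],[0,0,0,0,0,-0.23,1],[0,0,0,0,0,-0.23,1],[0,0,0,0,0,-0.23,1],[0,0,0,0,0,-0.23,1],[0,0,0,0,0,-0.23,1]]';python3 -m pendant '[[0,0,0,0,0,-0.23,1],[0,0,0,0,0,-0.23,1],[0,0,0,0,0,-0.23,1],[0,0,0,0,0,-0.23,1],[0,0,0,0,0,-0.23,1],[0,0,0,0,0,-0.23,1],[0,0,0,0,0,-0.09,1],[0,0,0,0,0,0,1],[0,0,0,0,0,0,1],[0,0,0,0,0,0,1]]';python3 -c "
from h import *
s=cam('scene');crop(s,250,390,180,330,5,'g5.png')
go(.645,-.0797,.174,183)"
```

```text
time_s: 35.65
ee_pos: [0.5743, -0.0805, 0.1742]
eef_rot: [3.141, 0.0, 2.433]
force: [0.6, 0.3, -4.1]
grip_width: 0.0177
time_s: 36.48
ee_pos: [0.5742, -0.0805, 0.1741]
eef_rot: [-3.142, 0.0, -3.089]
force: [-0.6, -0.8, -3.5]
grip_width: 0.0175
t36.5 pos [ 0.5742 -0.0804  0.1741] rpy [ 1.8000e+02  1.0000e-02 -1.7694e+02] F [-0.9  0.  -3.4] w 0.0179 q6 -1.83
shift [-0.589 -0.025  0.   ] turn [0.    0.    0.002]
```

View pics/g5.png

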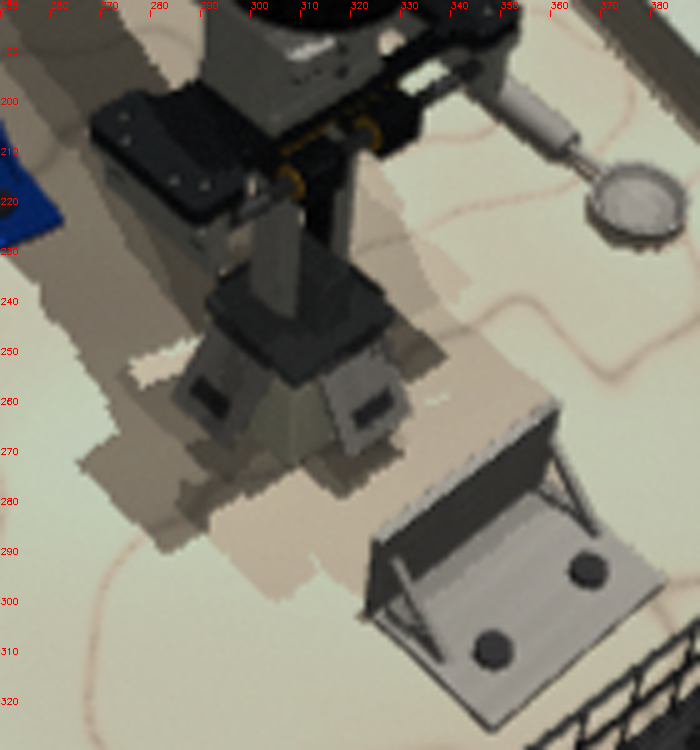

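Third open side faces the bracket. Press along tool −x.

```bash
python3 -m pendant '[[-0.1,0,0,0,0,0,1],[-0.1,0,0,0,0,0,1],[-0.1,0,0,0,0,0,1],[-0.06,0,0,0,0,0,1],[-0.04,0,0,0,0,0,1],[-0.04,0,0,0,0,0,1],[-0.04,0,0,0,0,0,1],[-0.03,0,0,0,0,0,1],[-0.03,0,0,0,0,0,1],[-0.02,0,0,0,0,0,1]]';python3 -m pendant '[[-0.01,0,0,0,0,0,1],[-0.01,0,0,0,0,0,1],[0,0,0,0,0,0,1],[0,0,0,0,0,0,1]]';python3 -m pendant '[[-0.01,0,0,0,0,0,1],[0,0,0,0,0,0,1],[0,0,0,0,0,0,1]]'
```

```text
time_s: 37.37
ee_pos: [0.6416, -0.0768, 0.174]
eef_rot: [3.142, 0.0, -3.087]
force: [0.2, 0.6, -2.6]
grip_width: 0.0179
time_s: 37.7
ee_pos: [0.6428, -0.0767, 0.1736]
eef_rot: [3.141, -0.004, -3.086]
force: [-9.5, -0.5, -0.4]
grip_width: 0.0178
time_s: 37.95
ee_pos: [0.6433, -0.0767, 0.1735]
eef_rot: [3.141, -0.006, -3.086]
force: [-15.7, -1.6, 3.4]
grip_width: 0.0176
```

All three contacts agree to about 1 mm. The wrist can't make the fourth turn, so I'll back off, set the canister down, and regrip half a turn round.

```bash
python3 -m pendant '[[0.1,0,0,0,0,0,1],[0.25,0,0,0,0,0,1],[0.25,0,0,0,0,0,1],[0,0,0,0,0,0,1],[0,0,0,0,0,0,1],[0,0,0.02,0,0,0,1],[0,0,0.01,0,0,0,1],[0,0,0,0,0,0,1],[0,0,0,0,0,0,1],[0,0,0,0,0,0,1]]';python3 -c "
from h import *
go(.573,-.0797,.170,183)"
```

```text
time_s: 38.78
ee_pos: [0.5733, -0.0805, 0.1702]
eef_rot: [3.142, -0.0, -3.086]
force: [0.5, 0.0, -4.2]
grip_width: 0.0178
t38.8 pos [ 0.5733 -0.0805  0.1702] rpy [ 1.8000e+02 -1.0000e-02 -1.7683e+02] F [ 0.5  0.  -4.2] w 0.0178 q6 -1.83
shift [0.002 0.006 0.002] turn [ 0.    -0.     0.006]
```

```bash
python3 -m pendant '[[0,0,0.01,0,0,0,1],[0,0,0,0,0,0,1],[0,0,0,0,0,0,1]]';python3 -c "
from h import *
go()"
```

```text
time_s: 39.03
ee_pos: [0.5733, -0.0806, 0.1697]
eef_rot: [-3.141, 0.001, -3.086]
force: [0.2, -1.6, 2.7]
grip_width: 0.0175
t39.0 pos [ 0.5733 -0.0806  0.1697] rpy [-1.7998e+02  6.0000e-02 -1.7684e+02] F [ 0.2 -1.6  2.7] w 0.0175 q6 -1.83
shift [0. 0. 0.] turn [-0.001  0.002 -0.   ]
```

```bash
python3 -m pendant '[[0,0,0,0,0,0,0],[0,0,0,0,0,0,-1],[0,0,0,0,0,0,-1],[0,0,0,0,0,0,-1],[0,0,0,0,0,0,-1],[0,0,0,0,0,0,-1],[0,0,-0.2,0,0,0,-1],[0,0,-0.2,0,0,0,-1],[0,0,-0.1,0,0,0.2,-1],[0,0,0,0,0,0.23,-1]]';python3 -m pendant '[[0,0,0,0,0,0.23,-1],[0,0,0,0,0,0.23,-1],[0,0,0,0,0,0.23,-1],[0,0,0,0,0,0.23,-1],[0,0,0,0,0,0.23,-1],[0,0,0,0,0,0.23,-1],[0,0,0,0,0,0.23,-1],[0,0,0,0,0,0.23,-1],[0,0,0,0,0,0.23,-1],[0,0,0,0,0,0.23,-1]]';python3 -m pendant '[[0,0,0,0,0,0.23,-1],[0,0,0,0,0,0.23,-1],[0,0,0,0,0,0.23,-1],[0,0,0,0,0,0.23,-1],[0,0,0,0,0,0.23,-1],[0,0,0,0,0,0.23,-1],[0,0,0,0,0,0.23,-1],[0,0,0,0,0,0.23,-1],[0,0,0,0,0,0.23,-1],[0,0,0,0,0,0.23,-1]]';python3 -m pendant '[[0,0,0,0,0,0.23,-1],[0,0,0,0,0,0.23,-1],[0,0,0,0,0,0.23,-1],[0,0,0,0,0,0.23,-1],[0,0,0,0,0,0.15,-1],[0,0,0,0,0,0,-1],[0,0,0,0,0,0,-1],[0,0,0,0,0,0,-1]]';python3 -c "
from h import *
s=cam('scene');crop(s,250,390,180,330,5,'g6.png')
go(.5748,-.0806,.17,3.2)"
```

```text
time_s: 39.87
ee_pos: [0.5738, -0.0807, 0.2324]
eef_rot: [-3.141, 0.005, 2.967]
force: [0.0, -0.0, -0.6]
grip_width: 0.0813
time_s: 40.7
ee_pos: [0.573, -0.0805, 0.2292]
eef_rot: [-3.142, -0.0, 1.761]
force: [-0.3, -0.5, 0.3]
grip_width: 0.0939
time_s: 41.53
ee_pos: [0.573, -0.0805, 0.2292]
eef_rot: [-3.142, 0.0, 0.557]
force: [0.1, 0.5, -0.4]
grip_width: 0.0942
time_s: 42.2
ee_pos: [0.573, -0.0805, 0.2292]
eef_rot: [-3.142, -0.0, 0.006]
force: [0.1, 0.3, 0.1]
grip_width: 0.094
t42.2 pos [ 0.573  -0.0805  0.2292] rpy [-180.     0.     0.3] F [ 0.4  0.4 -0.4] w 0.0939 q6 1.36
shift [0.015 0.001 0.493] turn [-0.     0.    -0.097]
```

View pics/g6.png

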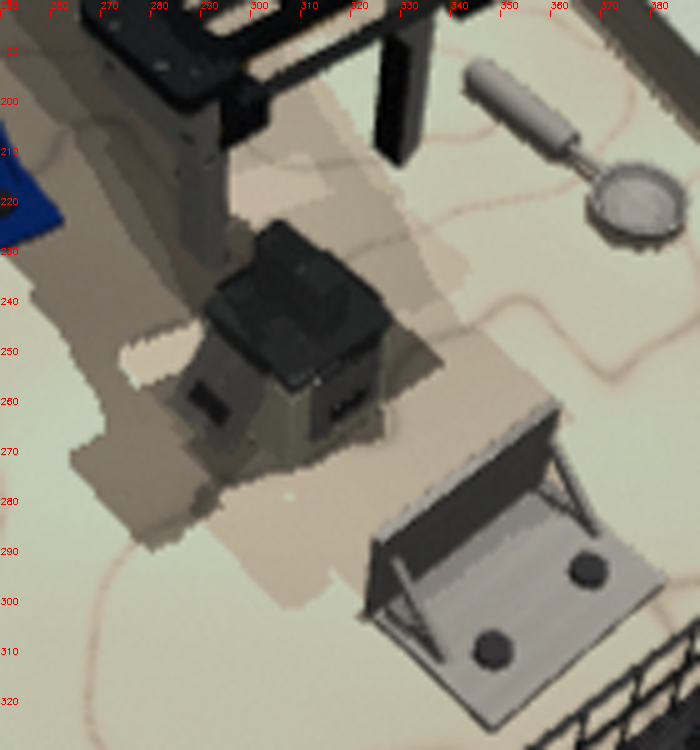

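The third latch, at (345,255), now lies flat. The one at (290,258) is still open. Regrip.

```bash
python3 -m pendant '[[0.015,0,0.1,0,0,-0.097,-1],[0,0,0.15,0,0,0,-1],[0,0,0.15,0,0,0,-1],[0,0,0.07,0,0,0,-1],[0,0,0,0,0,0,-1],[0,0,0,0,0,0,-1],[0,0,0,0,0,0,-1]]' 15;python3 -c "
from h import *
go(.5748,-.0806,.17,3.2)"
```

```text
time_s: 42.83
ee_pos: [0.5752, -0.0806, 0.1739]
eef_rot: [3.141, -0.001, 0.054]
force: [-0.0, -0.1, -0.3]
grip_width: 0.0942
t42.8 pos [ 0.5752 -0.0806  0.1739] rpy [ 1.7998e+02 -8.0000e-02  3.1000e+00] F [-0.  -0.1 -0.3] w 0.0942 q6 1.31
shift [-0.004 -0.     0.033] turn [ 0.001 -0.003 -0.003]
```

```bash
python3 -m pendant '[[-0.003,0,0.03,0,0,0,-1],[0,0,0,0,0,0,0.2],[0,0,0,0,0,0,0.5],[0,0,0,0,0,0,1],[0,0,0,0,0,0,1],[0,0,0,0,0,0,1],[0,0,0,0,0,0,1],[0,0,0,0,0,0,1],[0,0,0,0,0,0,1],[0,0,0,0,0,0,1]]' 15;python3 -m pendant '[[0,0,0,0,0,0,1],[0,0,0,0,0,0,1],[0,0,0,0,0,0,1],[0,0,0,0,0,0,1],[0,0,0,0,0,0,1]]' 55;python3 -c "
from h import *
go(.5748,-.0806,.17,3.2)"
```

```text
time_s: 43.67
ee_pos: [0.5745, -0.0805, 0.1692]
eef_rot: [-3.142, 0.0, 0.054]
force: [-0.5, -0.8, 0.1]
grip_width: 0.0374
time_s: 44.08
ee_pos: [0.5745, -0.0806, 0.1692]
eef_rot: [3.142, 0.0, 0.054]
force: [0.9, 0.1, -0.5]
grip_width: 0.0176
t44.1 pos [ 0.5745 -0.0806  0.1692] rpy [180.     0.     3.07] F [ 0.9  0.1 -0.5] w 0.0176 q6 1.31
shift [ 0.003  0.    -0.007] turn [ 0.     0.    -0.004]
```

```bash
python3 -m pendant '[[0,0,-0.04,0,0,0,1],[0,0,0,0,0,-0.15,1],[0,0,0,0,0,-0.23,1],[0,0,0,0,0,-0.23,1],[0,0,0,0,0,-0.23,1],[0,0,0,0,0,-0.23,1],[0,0,0,0,0,-0.23,1],[0,0,0,0,0,-0.23,1],[0,0,0,0,0,-0.23,1]]' 55;python3 -m pendant '[[0,0,0,0,0,-0.23,1],[0,0,0,0,0,-0.23,1],[0,0,0,0,0,-0.23,1],[0,0,0,0,0,-0.23,1],[0,0,0,0,0,-0.23,1],[0,0,0,0,0,-0.09,1],[0,0,0,0,0,0,1],[0,0,0,0,0,0,1],[0,0,0,0,0,0,1]]';python3 -c "
from h import *
s=cam('scene');crop(s,250,390,180,330,5,'g7.png')
go(.642,-.0767,.174,93)"
```

```text
time_s: 44.83
ee_pos: [0.5743, -0.0805, 0.174]
eef_rot: [-3.141, 0.0, 0.981]
force: [0.0, -0.3, -3.6]
grip_width: 0.0181
time_s: 45.58
ee_pos: [0.5744, -0.0805, 0.174]
eef_rot: [-3.141, -0.0, 1.622]
force: [-0.3, 0.4, -3.8]
grip_width: 0.0178
t45.6 pos [ 0.5744 -0.0805  0.174 ] rpy [-179.99   -0.     92.98] F [ 0.3 -1.2 -4.2] w 0.0179 q6 -0.25
shift [ 0.002  0.564 -0.   ] turn [-0.    -0.    -0.001]
```

View pics/g7.png

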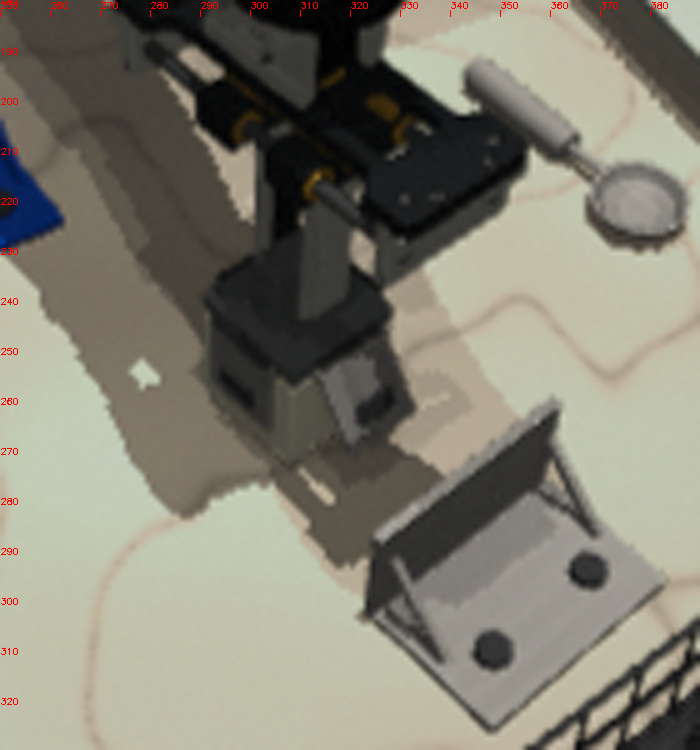

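The first latch, now facing −y at (297,255), is flat, and the last open one faces the bracket. Press.

```bash
python3 -m pendant '[[0,0.1,0,0,0,0,1],[0,0.1,0,0,0,0,1],[0,0.1,0,0,0,0,1],[0,0.06,0,0,0,0,1],[0,0.04,0,0,0,0,1],[0,0.04,0,0,0,0,1],[0,0.04,0,0,0,0,1],[0,0.03,0,0,0,0,1],[0,0.03,0,0,0,0,1],[0,0.02,0,0,0,0,1]]';python3 -m pendant '[[0,0.01,0,0,0,0,1],[0,0.01,0,0,0,0,1],[0,0,0,0,0,0,1],[0,0,0,0,0,0,1]]';python3 -m pendant '[[0,0.01,0,0,0,0,1],[0,0,0,0,0,0,1],[0,0,0,0,0,0,1]]'
```

```text
time_s: 46.47
ee_pos: [0.6418, -0.0769, 0.174]
eef_rot: [3.142, -0.0, 1.624]
force: [-1.6, -0.2, -3.0]
grip_width: 0.0176
time_s: 46.8
ee_pos: [0.6438, -0.0768, 0.1739]
eef_rot: [-3.141, -0.0, 1.624]
force: [-1.6, -1.2, -3.9]
grip_width: 0.0176
time_s: 47.05
ee_pos: [0.6443, -0.0768, 0.1738]
eef_rot: [-3.139, -0.0, 1.624]
force: [-8.8, -0.9, 0.1]
grip_width: 0.0176
```

```bash
python3 -m pendant '[[0,0.008,0,0,0,0,1],[0,0,0,0,0,0,1],[0,0,0,0,0,0,1]]';python3 -m pendant '[[0,-0.1,0,0,0,0,1],[0,-0.25,0,0,0,0,1],[0,-0.25,0,0,0,0,1],[0,0,-0.1,0,0,0,1],[0,0,-0.2,0,0,0,1],[0,0,-0.25,0,0,0,1],[0,0,-0.25,0,0,0,1],[0,0,-0.1,0,0,0,1],[0,0,0,0,0,0,1],[0,0,0,0,0,0,1]]';python3 -c "
from h import *
t=cam('top');s=cam('scene');crop(s,250,390,130,280,5,'g8.png');cv2.imwrite('pics/t8.png',t['image'][:,:,::-1])
crop(t,70,190,125,235,6,'st8.png')
go(.5145,.3108,.28,93)"
```

```text
time_s: 47.3
ee_pos: [0.6447, -0.0768, 0.1738]
eef_rot: [-3.136, -0.0, 1.624]
force: [-16.7, -0.9, 4.9]
grip_width: 0.0176
time_s: 48.13
ee_pos: [0.5741, -0.0805, 0.2811]
eef_rot: [-3.141, -0.0, 1.624]
force: [-1.0, -0.1, -3.5]
grip_width: 0.018
t48.2 pos [ 0.5738 -0.0804  0.2798] rpy [-1.7983e+02 -4.0000e-02  9.3070e+01] F [ 0.5 -0.3 -3.7] w 0.0178 q6 -0.26
shift [ 3.282e+00 -3.190e-01  2.000e-03] turn [-0.006 -0.001  0.002]
```

View pics/g8.png

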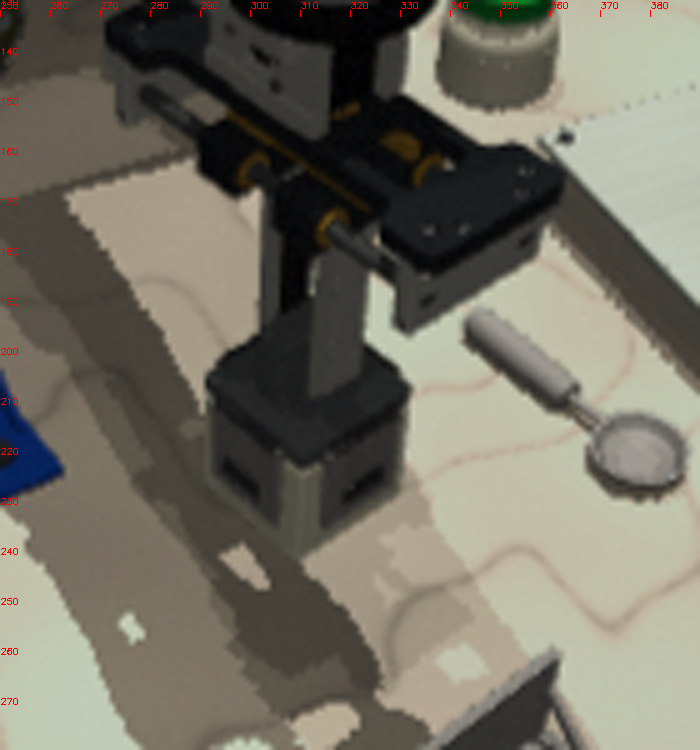

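View pics/st8.png

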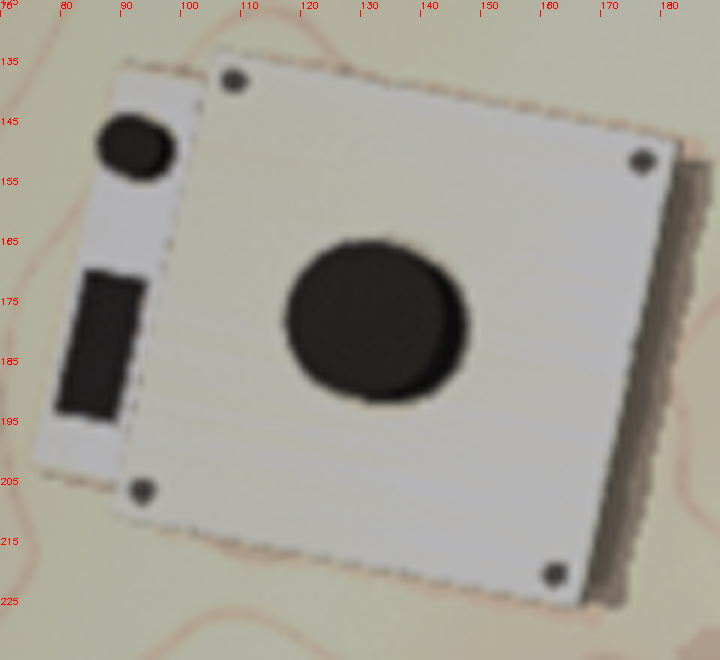

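Both visible latches are flat, the last one at (357,222) included, and the stack is undisturbed. Now carry the canister to the shaker and turn it so the side not yet checked faces the camera.

```bash
python3 -m pendant '[[0.2,-0.02,0,0,0,0,1],[0.3,-0.03,0,0,0,0,1],[0.3,-0.03,0,0,0,0,1],[0.3,-0.03,0,0,0,0,1],[0.3,-0.03,0,0,0,0,1],[0.3,-0.03,0,0,0,0,1],[0.3,-0.03,0,0,0,0,1],[0.3,-0.03,0,0,0,0,1],[0.3,-0.03,0,0,0,0,1],[0.3,-0.03,0,0,0,0,1]]';python3 -m pendant '[[0.25,-0.02,0,0,0,0,1],[0.13,-0.01,0,0,0,0,1],[0,0,0,0,0,-0.2,1],[0,0,0,0,0,-0.23,1],[0,0,0,0,0,-0.23,1],[0,0,0,0,0,-0.23,1],[0,0,0,0,0,-0.23,1],[0,0,0,0,0,-0.23,1],[0,0,0,0,0,-0.23,1],[0,0,0,0,0,-0.23,1]]';python3 -m pendant '[[0,0,0,0,0,-0.23,1],[0,0,0,0,0,-0.23,1],[0,0,0,0,0,-0.23,1],[0,0,0,0,0,0,1],[0,0,0,0,0,0,1],[0,0,0,0,0,0,1]]';python3 -c "
from h import *
t=cam('top');s=cam('scene');crop(s,345,475,90,220,5,'g9.png')
go(.5142,.3108,.25,168)"
```

```text
time_s: 49.07
ee_pos: [0.52, 0.2667, 0.28]
eef_rot: [-3.139, 0.001, 1.624]
force: [0.1, -0.7, -3.5]
grip_width: 0.0176
time_s: 49.9
ee_pos: [0.5148, 0.3099, 0.2803]
eef_rot: [-3.139, -0.001, 2.578]
force: [-1.2, -0.2, -3.3]
grip_width: 0.0175
time_s: 50.4
ee_pos: [0.5148, 0.3102, 0.2813]
eef_rot: [-3.141, -0.001, 2.929]
force: [0.2, 0.2, -3.3]
grip_width: 0.0176
t50.5 pos [0.5148 0.3103 0.2816] rpy [-1.7998e+02 -2.0000e-02  1.6791e+02] F [-0.3  0.5 -4.3] w 0.0176 q6 -0.88
shift [0.006 0.003 0.264] turn [-0.001 -0.001 -0.003]
```

View pics/g9.png

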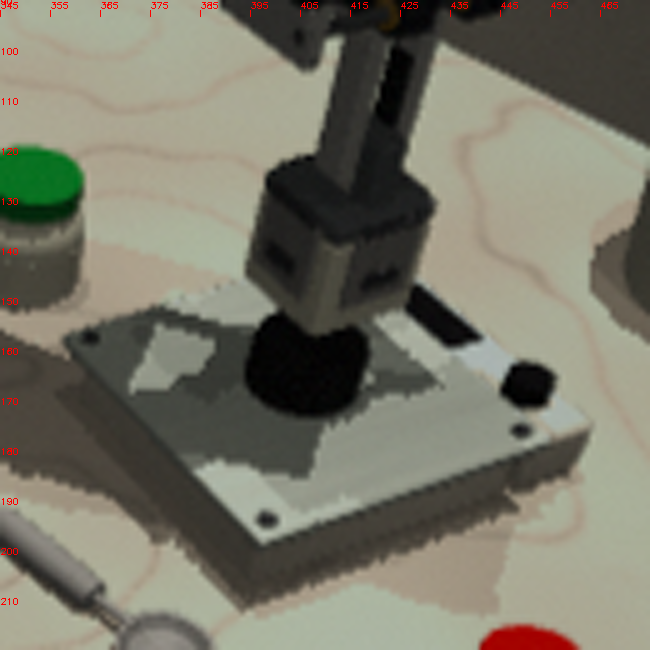

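Both sides facing the camera, including the one unchecked until now, are flat. Lower onto the stack.

```bash
python3 -m pendant '[[0.006,0.003,0.08,0,0,0,1],[0,0,0.06,0,0,0,1],[0,0,0.05,0,0,0,1],[0,0,0.03,0,0,0,1],[0,0,0,0,0,0,1],[0,0,0,0,0,0,1],[0,0,0,0,0,0,1],[0,0,0,0,0,0,1]]';python3 -c "
from h import *
go(.5142,.3108,.2495,168)"
```

```text
time_s: 51.17
ee_pos: [0.5142, 0.311, 0.256]
eef_rot: [3.141, 0.0, 2.933]
force: [-0.9, 0.5, -3.3]
grip_width: 0.0176
t51.2 pos [0.5142 0.311  0.256 ] rpy [1.7998e+02 3.0000e-02 1.6807e+02] F [-0.9  0.5 -3.3] w 0.0176 q6 -0.88
shift [ 0.    -0.002  0.054] turn [0.001 0.001 0.002]
```

```bash
python3 -m pendant '[[0,0,0.03,0,0,0,1],[0,0,0.015,0,0,0,1],[0,0,0,0,0,0,1],[0,0,0,0,0,0,1],[0,0,0,0,0,0,1]]';python3 -m pendant '[[0,0,0.008,0,0,0,1],[0,0,0,0,0,0,1],[0,0,0,0,0,0,1]]';python3 -c "
from h import *
go(.5142,.3108,.2495,168)"
```

```text
time_s: 51.58
ee_pos: [0.5142, 0.311, 0.2503]
eef_rot: [3.142, 0.0, 2.933]
force: [0.2, -0.0, -3.5]
grip_width: 0.0176
time_s: 51.83
ee_pos: [0.5142, 0.3109, 0.2492]
eef_rot: [3.142, -0.0, 2.933]
force: [-0.2, 0.0, -3.4]
grip_width: 0.0177
t51.8 pos [0.5142 0.3109 0.2492] rpy [180.    -0.   168.07] F [-0.2  0.  -3.4] w 0.0177 q6 -0.88
shift [-0.001 -0.001 -0.002] turn [ 0.    -0.     0.002]
```

```bash
python3 -m pendant '[[0,0,0.005,0,0,0,1],[0,0,0,0,0,0,1],[0,0,0,0,0,0,1]]';python3 -m pendant '[[0,0,0.005,0,0,0,1],[0,0,0,0,0,0,1],[0,0,0,0,0,0,1]]'
```

```text
time_s: 52.08
ee_pos: [0.5142, 0.311, 0.2492]
eef_rot: [3.141, 0.0, 2.933]
force: [-2.6, -0.7, 3.2]
grip_width: 0.0174
time_s: 52.33
ee_pos: [0.5142, 0.311, 0.2492]
eef_rot: [3.141, 0.001, 2.933]
force: [-4.9, -1.8, 8.8]
grip_width: 0.0176
```

```bash
python3 -m pendant '[[0,0,-0.006,0,0,0,1],[0,0,0,0,0,0,1],[0,0,0,0,0,0,1]]';python3 -m pendant '[[0,0,0,0,0,0,0.5],[0,0,0,0,0,0,0],[0,0,0,0,0,0,-1],[0,0,0,0,0,0,-1],[0,0,0,0,0,0,-1],[0,0,0,0,0,0,-1],[0,0,0,0,0,0,-1]]' 10;python3 -m pendant '[[0,0,-0.1,0,0,0,-1],[0,0,-0.2,0,0,0,-1],[0,0,-0.25,0,0,0,-1],[0,0,-0.25,0,0,0,-1],[0,0,-0.1,0,0,0,-1]]'; python3 -m pendant '[[0,-0.32,0,0,0,0,-1],[0,-0.32,0,0,0,0,-1],[0,-0.32,0,0,0,0,-1],[0,-0.32,0,0,0,0,-1],[0,-0.32,0,0,0,0,-1],[0,-0.32,0,0,0,0,-1],[0,-0.32,0,0,0,0,-1],[0,-0.32,0,0,0,0,-1],[0,-0.32,0,0,0,0,-1],[0,-0.32,0,0,0,0,-1]]';python3 -c "
from h import *
go(.2,-.3,.35,168)"
```

```text
time_s: 52.58
ee_pos: [0.5143, 0.311, 0.2492]
eef_rot: [3.141, 0.001, 2.933]
force: [-2.1, -1.2, 5.2]
grip_width: 0.0178
time_s: 53.17
ee_pos: [0.5141, 0.3109, 0.2487]
eef_rot: [-3.142, -0.0, 2.933]
force: [0.0, -0.2, -0.6]
grip_width: 0.06
time_s: 53.58
ee_pos: [0.5143, 0.311, 0.3623]
eef_rot: [3.138, 0.005, 2.933]
force: [0.1, -0.2, 0.1]
grip_width: 0.0919
time_s: 54.42
ee_pos: [0.4339, -0.0663, 0.358]
eef_rot: [3.142, 0.002, 2.934]
force: [0.6, -0.8, -0.1]
grip_width: 0.094
t54.4 pos [ 0.4339 -0.0663  0.358 ] rpy [1.8000e+02 9.0000e-02 1.6808e+02] F [ 0.6 -0.8 -0.1] w 0.0940 q6 -1.60
shift [ 1.505 -2.308  0.064] turn [0.    0.003 0.003]
```

```bash
python3 -m pendant '[[0,-0.3,0,0,0,0,-1],[0,-0.3,0,0,0,0,-1],[0,-0.3,0,0,0,0,-1],[0,-0.3,0,0,0,0,-1],[0,-0.3,0,0,0,0,-1],[0,0,0,0,0,0,-1],[0,0,0,0,0,0,-1]]';python3 -c "
from h import *
t=cam('top');s=cam('scene');crop(s,345,475,90,220,5,'f1.png');crop(t,70,190,125,235,6,'f1t.png')
cv2.imwrite('pics/f2t.png',t['image'][:,:,::-1]);cv2.imwrite('pics/f2s.png',s['image'][:,:,::-1])"
```

```text
time_s: 55.0
ee_pos: [0.3971, -0.242, 0.3574]
eef_rot: [-3.142, 0.0, 2.93]
force: [0.8, 0.4, 0.7]
grip_width: 0.0942
```

View pics/f1.png

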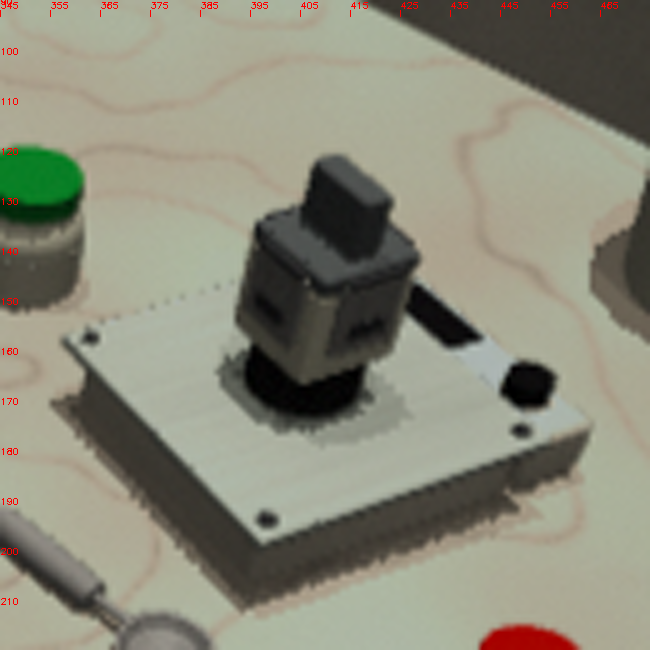

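View pics/f1t.png

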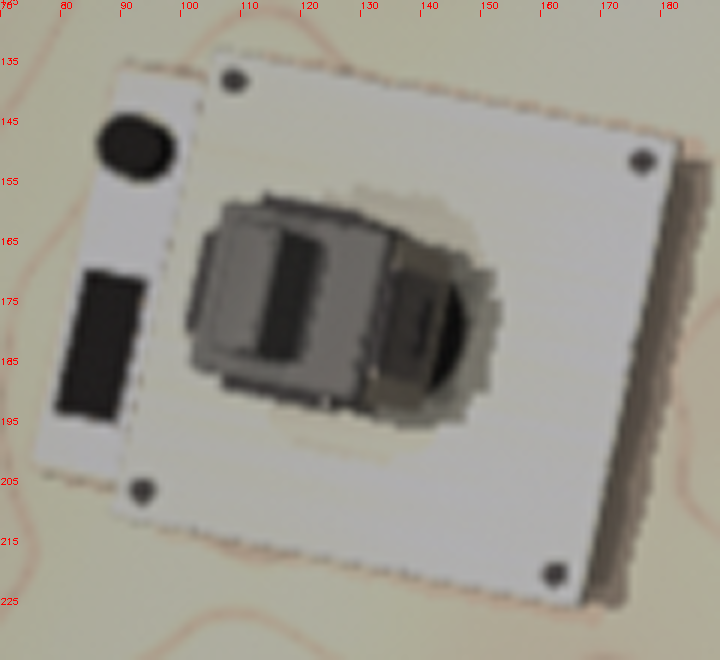

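View pics/f2t.png

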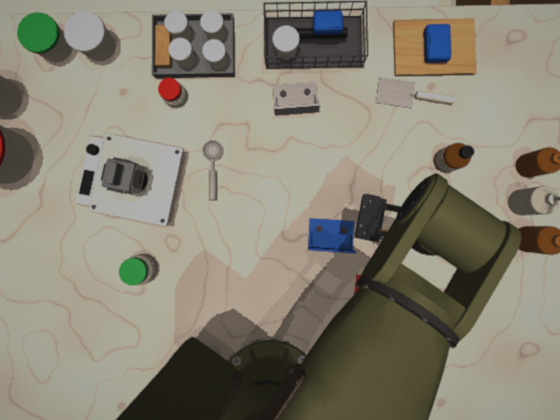

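View pics/f2s.png

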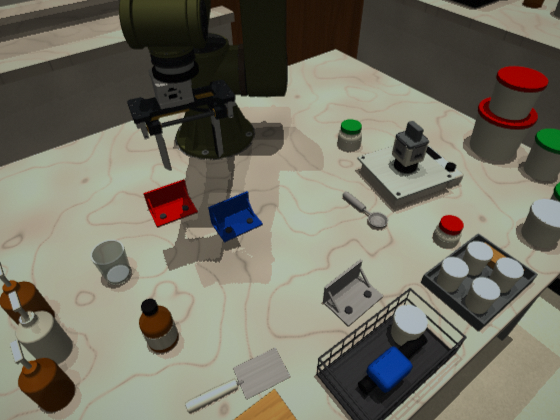

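The canister stands on the stack with nothing else moved. A numeric check of centring and uprightness follows.

```bash
python3 - <<'E'
from h import *
t=cam('top');s=cam('scene')
def f(c,pts,u0,v0,k,z): return np.array([ray(c,(u0+x/k-.5,v0+y/k-.5),z)[:2] for x,y in pts])
l=f(t,[(226,200),(392,232),(352,406),(190,368)],70,125,6,.148);print(l.round(4).tolist(),l.mean(0),[np.linalg.norm(l[i]-l[(i+1)%4]).round(4) for i in range(4)])
l=f(s,[(258,218),(418,258),(322,290)],345,90,5,.148);print(l.round(4).tolist(),(l[0]+l[1])/2)
b=f(s,[(238,320),(304,383),(390,355)],345,90,5,.08);print("bottom",b.round(4).tolist(),(b[0]+b[2])/2)
l=f(t,[(366,321)],70,125,6,.08);print("disc",l)
# overlay ideal canister
im=cv2.resize(s['image'][90:220,345:475,::-1],None,fx=5,fy=5,interpolation=cv2.INTER_CUBIC)
for z in(.08,.148):
    for sx,sy in((1,1),(1,-1),(-1,1),(-1,-1)):
        a=np.radians(-12);p=np.array([.5142,.311])+.031*np.array([sx*np.cos(a)-sy*np.sin(a),sx*np.sin(a)+sy*np.cos(a)])
        q=proj(s,[*p,z]);cv2.circle(im,(int((q[0]-345+.5)*5),int((q[1]-90+.5)*5)),3,(0,0,255),-1)
cv2.imwrite('pics/ov.png',im)
E
```

```text
[[0.5492, 0.3342], [0.5368, 0.2749], [0.4751, 0.2889], [0.4895, 0.3466]] [0.51265658 0.31113294] [np.float64(0.0606), np.float64(0.0633), np.float64(0.0595), np.float64(0.061)]
[[0.4779, 0.2883], [0.5514, 0.3265], [0.5399, 0.2665]] [0.51461458 0.30737988]
bottom [[0.4779, 0.291], [0.5363, 0.278], [0.5482, 0.3329]] [0.51307698 0.31195756]
disc [[0.51332527 0.31068227]]
```

View pics/ov.png

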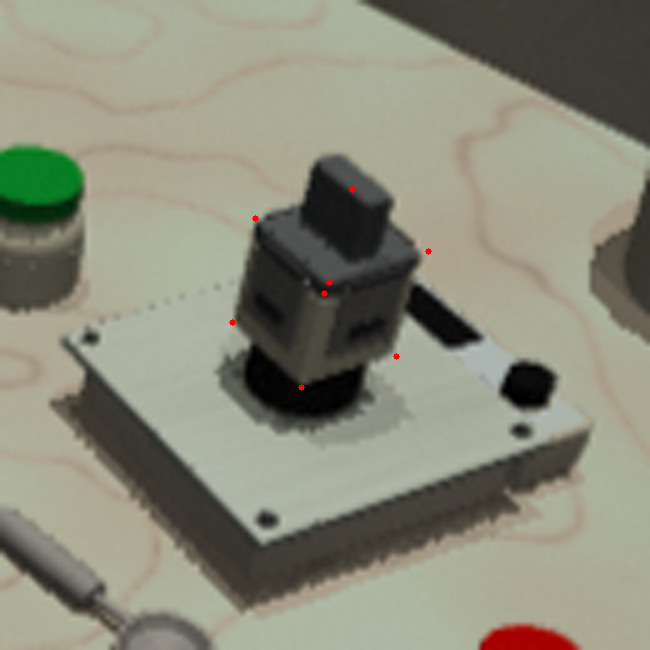

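```bash
python3 -c "
from station import hand_in,ctrl
print(ctrl.get_obs()['time_s']); print(hand_in())"
```

```text
55.2
the job is handed in; nothing more can be done
None
```

The job is handed in at 55 s. All three black discs are stacked flat on the shaker platform, and the canister stands upright on top with all four latches shut.

- **Latches:** I shut them one at a time against the grey bracket, holding the canister by its handle. The wrist could not make the last turn, so I set the canister down once and regripped it half a turn round. Each press ended in firm contact at 12 to 17 N, with the axis about 35 mm from the bracket face. Pictures taken afterwards show every side flat.
- **Centring:** From the top camera, the platform centre is (0.515, 0.312), the top disc (0.513, 0.311) and the canister lid (0.513, 0.311). That puts the canister and discs about 2 mm off the platform centre.
- **Disagreement:** One scene-camera estimate put the lid about 4 mm further along y. It rests on roughly picked corners and the base estimate from the same camera does not show it. The corners of an upright canister drawn over the picture were up to about 2 mm off, as the two cameras differ, and show no visible lean.
- **Rest of the counter:** In the last pictures, I saw nothing else moved and no other black disc. The gripper is well clear of everything.

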